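# Open the sample viewer's lift-and-slide hatch and load the red mount

### The arm

A 6-joint arm with a two-finger parallel gripper is mounted at the origin on a cart in front of the work surface, level with it; the furniture and walls round the work are solid. World frame = base frame: x ahead of the robot, y to its left, z up, the work surface at z = 0. Lengths are in m, angles in degrees, forces in N, time in s.
With the tool pointing down it reaches from about 0.35 to 0.85 m from the base axis. Payload 8.1 kg.
Tool frame: the origin (TCP) lies at the very end of the fingers, on their centre line; the grasp point (between the pads) lies arm.tcp_to_grasp behind it (arm.tcp_to_grasp is the distance from the TCP to the grasp point, in m); z points along the fingers, y is the direction in which the jaws open and shut (so a half turn about z gives the same grasp; the last joint's range is limited). The gripper opens to 85 mm and grips with 20 to 120 N. Pads are 22 mm wide; open, the fingers measure 114 mm over their backs; the gripper's body (76 mm by 85 mm) begins 54 mm behind the grasp point. The pads swing forward as they close: fully open they stand 13 mm farther back than shut.
Start: joints at [-69.981, 7.471, 85.268, -0, 87.261, -4.893], TCP at [0.253, -0.544, 0.231] pointing down, gripper open.
Joint ranges: [-169.43, 169.43], [-51.17, 129.36], [1.28, 143.12], [-76.62, 256.62], [0, 156.53], [-152.29, 152.29]. Speed limits (degrees/s): [136.94, 136.94, 159.86, 180, 180, 180].

### API

Orientations are given as a 3x3 rotation matrix whose columns are the frame's x, y, z axes.
In Python, from cell import arm, imaging gives the robot as it stands. The module is installed in compiled form; this text tells all that it offers.
- The arm moves only by the shell command python3 -m crank 'ROWS' [FORCE]. ROWS is JSON, a list of rows, each a list of 5 numbers: the opening in per cent of the stroke, from 0 (shut) to 100 (fully open), then the shift along the tool's x, y, z in cm, then the turn about the tool's z in rad. A call has 1 to 10 rows; each row shifts and turns the commanded pose from where the row before left it, along the tool's axes as they then stand; what a row does not reach is not made up. A row lasts 1/12 s, in which the tool goes at most 41.7 mm and 7.16 degrees, less where a joint would pass 70% of its speed; a pose out of reach is approached as far as the arm can. A call with a gripper value outside its range is refused whole. The fingers move at their own pace and stop on an object; FORCE is the grip in N (left out, the last holds). Time passes only in rows, so rows that do not move let the fingers close. It gives the time, the measured TCP pose, the force and the opening at its end, in the units of the state.
- arm.read_state(): the state, without advancing time (a new reading comes with each control period).
- imaging.camera(name): name is "scene" or "top"; returns a dict with "img" (384x512x3 uint8, blue, green, red), "range_z" (384x512 float32, m along the optical axis (not along the pixel's ray), 0 where there is no reading), "vfov" (degrees; the focal length in pixels is half the picture's height over the tangent of half this angle, whatever the lens; pixels are square), "cx", "cy" (the principal point, pixels), "k1" (the pictures are not rectified: a ray, as slopes to the right and down, at radius r is drawn at 1 + k1 r^2 times it, then the intrinsics apply), "eye" and "attitude" of the camera in the world. Camera axes: x right, y down, z forward; pixel columns grow to the right and rows downward; lengths in m; the calibration is good to about 2 mm. A picture is of the moment at which its call begins.
- arm.finish_job(): hands the job in, once; it reports no verdict.
The state is a dict: "t": time; "joint_positions": joint angles; "qd": joint speeds; "tau": joint torques, N m; "eef_pos": TCP position; "tool_rot": TCP orientation; "force": force on the tool from outside, world axes, zero at the start; "torque": the same for the moment, N m; "opening": finger opening in m.
Only numpy, scipy, OpenCV 4.12 (cv2) and the standard library are available. Lean on these libraries where they do the work, as an engineer would, in place of code of your own. Each camera call takes 0.05 s, during which the arm holds its last target.

### The job

Get the sample viewer ready for the red resin mount: first press the green key fully down so that it latches and the white key pops up, then lift the hatch straight up off its seat and slide it to the viewer's left in its channels, all the way to the stop, and leave it lying flat there. Then set the red mount down (do not drop it) upright on the ring in the middle of the open well, under the viewing head. Leave the other two mounts, the vials and the wash bottle standing where they are.

Things in the scene. Friction and masses are not known exactly. Their poses are not given: they have to be found in the camera images.
- viewer: White and grey bench sample viewer, fixed. Origin on the worktop under its middle; x to its back, y to its left as seen from its front, z up; its front faces the robot. Base x -60 to +62 mm, y +-112 mm. Right half: well with a hatch over it. Left half: runway. In front a key shelf, x -112 to -60 mm, top z 28 mm, with 2 keys. A viewing head on a column overhangs the well.
- head_edge (a point): Middle of the lower front edge of the viewing head: a block from here 74 mm to the back, 38 mm to either side, 46 mm up; 190 mm above the worktop; lens 6 mm lower. It leaves no room for an upright gripper over the middle of the well: lean the tool back toward the viewer's front by 25 to 40 degrees. Column 28 mm thick, 88 mm behind this point.
- hatch: Loose aluminium plate 92 (x) by 102 (y) by 5 mm, about 0.22 kg, with a black fin handle upright in its middle: 12 mm thick along y, 36 mm long along x, top 36 mm above the underside. Origin: middle of the underside; axes as the viewer's. Starts seated at viewer z 44 mm, y -52 mm. Raise it over 6 mm (10 is good, 14 at most: lips), slide 106 mm along +y, let it down at viewer z 50 mm.
- hatch_fin (a point): Point to grip on the hatch's fin, 24 mm above the plate's underside, 12 mm below the fin's top; pinch along the viewer's y.
- well_mark (a point): Centre of the black ring (40 mm across) on the flat well floor, 24 mm above the worktop, at viewer x 0, y -52 mm. Well walls 40 mm away along x, 45 mm along y: open the fingers only a little to let go. Ledge that carries the hatch 20 mm above this point, runway 26 mm; bare front wall, 48 to 60 mm toward the front, 31 mm; right end wall 31 mm; back lip 42 mm above it.
- runway_end (a point): Foot of the stop wall (12 mm high) at the runway's left end, 50 mm above the worktop, at viewer x 0, y +105 mm. The runway starts at y +1 mm. Guide rails at x +-48.5 mm (2.5 mm play each side of the hatch); the back rail, and the front rail beside the runway only, have lips reaching 7.5 mm inward, underside 13 mm and top 16 mm above this point.
- red_mount: Red resin mount, a cylinder 30 mm across, 18 mm high, about 18 g. Origin at the middle of its underside, z up.
- blue_mount: Blue resin mount, same size; leave alone.
- black_mount: Black resin mount, same size; leave alone.
- strip: Black rubber strip fixed on the worktop, 150 mm (its x) by 50 mm (its y), 3 mm thick, origin under its middle; its x points away from the robot. The three mounts stand on it in a row along its x, in any order, about 48 mm between centres, 18 mm apart: pinch them along the strip's y. Taken with the tool leaning along the row as later in the well, a mount stays upright there.
- key_green (a joint): Travel of the green key (the right one of the pair), m: 0 up, 0.008 fully down. It moves straight down and stays where it is left. The two keys are interlocked: their travels always add up to 8 mm, so pressing one lifts the other. About 2 to 3 N moves it; press gently to its stop.
- key_white (a joint): Travel of the white key (the left one of the pair), m: 0.008 = down, as at the start; 0 = up.
- key_green_top (a point): Middle of the green key's top; cap 26 mm (x) by 24 mm (y), 46 mm above the worktop when up; the two keys are 42 mm apart along the viewer's y.
- vial_right: Glass vial with black cap and pink filling, 23 mm across, 53 mm high, standing free to the right of the viewer; bystander. Origin under its middle.
- vial_left: Glass vial with black cap and pale filling, 23 mm across, 53 mm high, standing free close to the viewer's left side; bystander. Origin under its middle.
- wash_bottle: White wash bottle, 77 mm across, 253 mm high, standing free behind the viewer's left half; bystander. Origin under its middle.
Not all that is in view belongs to the job. Several things look just like the red_mount: the one meant starts farthest to the robot's right.

How it is judged:
By the outcome, as a careful person would: the job done as asked, in the order asked, and still so for the second after the job is handed in, with the robot touching nothing.
It also fails if it takes over 70 s, if anything falls off the work surface, if the arm or the gripper's body presses on something with over 40 N, if the wrist force passes 120 N, or if a joint passes its speed limit or range.

## Working session

There is one attempt and no reset: what is moved stays moved. The work goes in short steps, Python scripts to look and compute and a shell command to move; the robot and the scene stay as the last step left them, time stands still between calls to the robot, and variables do not carry over. Pictures are saved under pics/ and viewed, and the job is handed in when it is done.

```bash
mkdir -p pics; ls; python3 - <<'E'
from cell import arm, imaging
import cv2
print(arm.read_state(), arm.tcp_to_grasp)
for n in("scene","top"):
    c=imaging.camera(n); cv2.imwrite(f"pics/{n}0.png",c["img"])
    print(n,{k:c[k] for k in c if k not in("img","range_z")})
E
```

```text
pics
{'t': 0.0, 'joint_positions': array([-6.99791895e+01,  7.51331264e+00,  8.53297711e+01, -2.14736123e-04,
        8.72609380e+01, -4.89302513e+00]), 'qd': array([-0.00778424,  0.04202661,  0.03705215, -0.01281333,  0.03044314,
       -0.01706407]), 'tau': array([-3.77448276e-03, -5.69407654e+01, -5.00561607e+01, -4.51781007e-04,
        1.50981301e-02, -3.47950277e-05]), 'eef_pos': array([ 0.25258455, -0.5436413 ,  0.23025843]), 'tool_rot': array([[ 9.06942288e-01,  4.21254431e-01, -6.25081749e-04],
       [ 4.21254868e-01, -9.06940699e-01,  1.70452451e-03],
       [ 1.51126427e-04, -1.80922409e-03, -9.99998352e-01]]), 'force': array([-0.5505219 , -0.58960417,  0.071123  ]), 'torque': array([ 0.03885331,  0.02765228, -0.00451635]), 'opening': 0.08520065420304533} 0.0187
scene {'vfov': 43.90513087311192, 'cx': 259.4151706176414, 'cy': 185.6645738309436, 'k1': -0.052050539462555744, 'eye': array([ 0.19593311, -0.95260058,  0.61795945]), 'attitude': array([[ 0.87332172, -0.26029918,  0.41176875],
       [-0.48658054, -0.42546959,  0.76303015],
       [-0.02342104, -0.86672946, -0.49822835]])}
top {'vfov': 54.212109645695335, 'cx': 252.6819218452034, 'cy': 188.27264709773698, 'k1': 0.010827058759065367, 'eye': array([ 0.42773789, -0.22074748,  1.00500756]), 'attitude': array([[ 0.02512596, -0.98568029,  0.16674246],
       [-0.99930516, -0.02935786, -0.02296329],
       [ 0.02752967, -0.16604963, -0.98573305]])}
```

View pics/scene0.png

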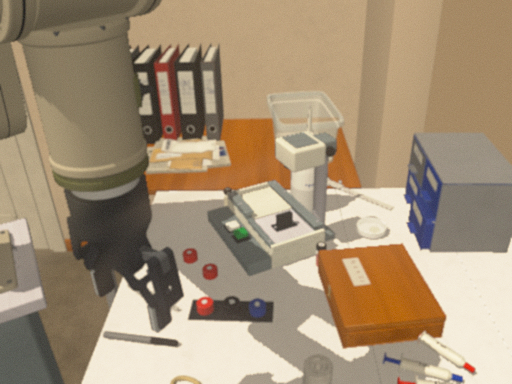

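View pics/top0.png

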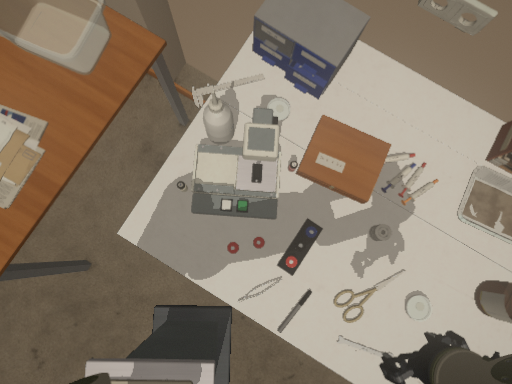

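The scene view shows the viewer at about (270,220) and the strip with the red, black and blue mounts at (205,306), (232,300) and (258,308). The top view shows the keys at (226,205) and (243,206), the fin at (257,173), and the red mount on the strip at (291,262), which is the rightmost red one.

```bash
cat > h.py <<'E'
import numpy as np, cv2
from cell import arm, imaging
def K(c):
    f=c["img"].shape[0]/2/np.tan(np.radians(c["vfov"]/2)); return f
def ray(c,u,v):
    f=K(c); d=np.array([(u-c["cx"])/f,(v-c["cy"])/f]); s=d.copy()
    for _ in range(20): s=d/(1+c["k1"]*(s@s))
    return np.asarray(c["attitude"])@np.array([s[0],s[1],1.0])
def plane(c,u,v,z):
    r=ray(c,u,v); e=np.asarray(c["eye"]); return e+r*(z-e[2])/r[2]
def rng(c,u,v):
    r=ray(c,u,v); return np.asarray(c["eye"])+r*float(c["range_z"][int(round(v)),int(round(u))])
def proj(c,p):
    q=np.asarray(c["attitude"]).T@(np.asarray(p)-c["eye"]); s=q[:2]/q[2]; s=s*(1+c["k1"]*(s@s)); f=K(c); return s*f+[c["cx"],c["cy"]]
def crop(c,x0,y0,x1,y1,k,name):
    cv2.imwrite(name,cv2.resize(c["img"][y0:y1,x0:x1],None,fx=k,fy=k,interpolation=cv2.INTER_CUBIC))
def masks(c):
    h=cv2.cvtColor(c["img"],cv2.COLOR_BGR2HSV)
    return h
def blobs(c,lo,hi,roi,amin=15):
    h=cv2.cvtColor(c["img"],cv2.COLOR_BGR2HSV); m=cv2.inRange(h,lo,hi)
    if lo[0]==0: m|=cv2.inRange(h,(170,lo[1],lo[2]),(180,hi[1],hi[2]))
    k=np.zeros_like(m);x0,y0,x1,y1=roi;k[y0:y1,x0:x1]=m[y0:y1,x0:x1]
    n,l,s,ce=cv2.connectedComponentsWithStats(k)
    return [(s[i][4],ce[i],s[i][:4]) for i in range(1,n) if s[i][4]>=amin]
E
python3 - <<'E'
from h import *
t=imaging.camera("top"); s=imaging.camera("scene")
crop(t,180,90,330,290,3,"pics/t1.png"); crop(s,170,120,350,330,2.8 and 3,"pics/s1.png") 
for c,roi in((t,(180,90,340,290)),(s,(170,180,350,340))):
    for nm,lo,hi in(("red",(0,120,60),(8,255,255)),("green",(50,100,40),(90,255,255)),("blue",(100,120,50),(130,255,255))):
        for a,ce,b in blobs(c,lo,hi,roi): print(nm,a,ce.round(1),b,rng(c,*ce).round(4),plane(c,*ce,0.021).round(4))
E
```

```text
red 68 [258.5 242. ] [254 237  10  11] [ 0.4531 -0.2625  0.0182] [ 0.453  -0.2624  0.021 ]
red 70 [232.7 247.2] [228 242  10  11] [ 0.4379 -0.1958  0.0195] [ 0.4379 -0.1959  0.021 ]
red 88 [291.  261.3] [286 256  11  12] [ 0.406  -0.3474  0.0217] [ 0.406  -0.3475  0.021 ]
green 37 [242.  203.9] [239 201   8   7] [ 0.5481 -0.2166  0.0492] [ 0.5516 -0.2165  0.021 ]
red 148 [189.7 255.9] [183 249  14  14] [ 0.4323 -0.2092  0.0178] [ 0.431  -0.2132  0.021 ]
red 171 [209.6 271.8] [203 264  14  16] [ 0.4468 -0.2756  0.0182] [ 0.4456 -0.2788  0.021 ]
red 262 [204.6 306.2] [195 297  19  19] [ 0.4005 -0.358   0.0196] [ 0.4    -0.3594  0.021 ]
green 104 [240.6 232.8] [234 228  14  11] [ 0.5404 -0.2273  0.0464] [ 0.5557 -0.195   0.021 ]
```

```bash
sleep 1
```

```text
(no output)
```

View pics/t1.png

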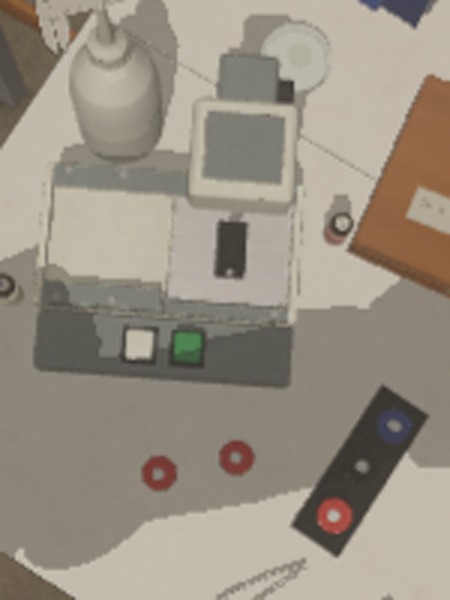

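View pics/s1.png

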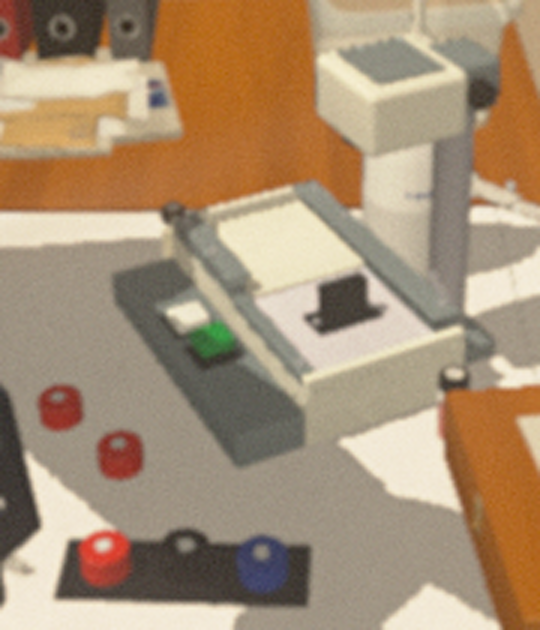

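The enlarged top crop shows the shelf's front edge from (35,370) to (289,386), the fin at (231,249), and the strip corners at (383,386), (428,415), (337,556) and (292,525). Next I'll compute the poses from these.

```bash
python3 - <<'E'
from h import *
t=imaging.camera("top"); s=imaging.camera("scene")
T=lambda x,y:(180+(x+.5)/3-.5,90+(y+.5)/3-.5)
S=lambda x,y:(170+(x+.5)/3-.5,120+(y+.5)/3-.5)
def pr(n,c,p,z): print(n,plane(c,*p,z).round(4),"rng",rng(c,*p).round(4))
pr("shelf FL",t,T(35,370),.028);pr("shelf FR",t,T(289,386),.028)
pr("shelf FR s",s,S(238,448),.028);pr("shelf FL s",s,S(115,275),.028)
pr("green t",t,T(188,347),.046);pr("green s",s,S(211,338),.046)
pr("white t",t,T(140,344),.038)
pr("fin t",t,T(231,249),.080)
pr("right wall FR", t,T(291,322),.055)
pr("base FR top s",s,S(305,380),.055);pr("base BR top s",s,S(463,330),.055)
for p in((383,386),(428,415),(337,556),(292,525)): pr("strip",t,T(*p),.003)
for p in((68,540),(311,547),(308,606),(57,598)): pr("strip s",s,S(*p),.003)
for p in((334,516),(362,466),(395,426)): pr("mount",t,T(*p),.021)
for p in((105,547),(185,543),(262,552)): pr("mount s",s,S(*p),.021)
pr("head FL",t,T(190,200),.236);pr("head FR",t,T(294,208),.236)
pr("vialR",t,T(341,222),.053);pr("vialL",t,T(6,286),.053)
# dark fin mask + strip minAreaRect in top
for roi,k in(((245,155,272,190),"fin"),((270,212,330,285),"strip")):
    g=cv2.cvtColor(t["img"],cv2.COLOR_BGR2GRAY); m=np.zeros_like(g);x0,y0,x1,y1=roi
    m[y0:y1,x0:x1]=((g<75)[y0:y1,x0:x1]*255)
    if k=="strip":
        h=cv2.cvtColor(t["img"],cv2.COLOR_BGR2HSV); m=cv2.morphologyEx(m,cv2.MORPH_CLOSE,np.ones((13,13)))
    cs,_=cv2.findContours(m,cv2.RETR_EXTERNAL,cv2.CHAIN_APPROX_NONE);c=max(cs,key=cv2.contourArea)
    r=cv2.minAreaRect(c);print(k,r)
    for q in cv2.boxPoints(r): pr(k,t,q,.003 if k=="strip" else .08)
    pr(k+" c",t,r[0],.003 if k=="strip" else .08)
E
```

```text
shelf FL [ 0.5231 -0.0856  0.028 ] rng [ 0.5256 -0.082   0.0016]
shelf FR [ 0.5152 -0.3064  0.028 ] rng [ 0.4277 -0.2207  1.005 ]
shelf FR s [ 0.5111 -0.3176  0.028 ] rng [ 0.5161 -0.3077  0.0187]
shelf FL s [ 0.5259 -0.0905  0.028 ] rng [ 0.5261 -0.09    0.0276]
green t [ 0.5447 -0.2176  0.046 ] rng [ 0.5447 -0.2176  0.0462]
green s [ 0.5404 -0.2245  0.046 ] rng [ 0.5421 -0.2208  0.0431]
white t [ 0.5471 -0.1761  0.038 ] rng [ 0.5473 -0.176   0.0361]
fin t [ 0.6244 -0.2513  0.08  ] rng [ 0.6238 -0.2512  0.0829]
right wall FR [ 0.5676 -0.3049  0.055 ] rng [ 0.5678 -0.305   0.0538]
base FR top s [ 0.5659 -0.309   0.055 ] rng [ 0.5664 -0.3082  0.0543]
base BR top s [ 0.686  -0.3161  0.055 ] rng [ 0.6857 -0.3164  0.0553]
strip [ 0.5198 -0.3928  0.003 ] rng [ 0.5198 -0.3928  0.0032]
strip [ 0.4951 -0.4331  0.003 ] rng [ 0.4949 -0.4326  0.0052]
strip [ 0.3705 -0.3526  0.003 ] rng [ 0.3707 -0.3521  0.0069]
strip [ 0.396 -0.313  0.003] rng [ 0.396  -0.3129  0.0036]
strip s [ 0.3933 -0.3145  0.003 ] rng [ 0.3936 -0.3139  0.0023]
strip s [ 0.5189 -0.3953  0.003 ] rng [ 0.5198 -0.3938  0.0013]
[... 888 characters left out ...]
.08  ] rng [ 0.6078 -0.2405  0.0541]
fin [ 0.6477 -0.242   0.08  ] rng [ 0.6551 -0.2427  0.049 ]
fin [ 0.6468 -0.2639  0.08  ] rng [ 0.6544 -0.2654  0.0482]
fin [ 0.6019 -0.2618  0.08  ] rng [ 0.6077 -0.2631  0.0496]
fin c [ 0.6248 -0.2519  0.08  ] rng [ 0.6241 -0.2518  0.083 ]
strip ((299.4472961425781, 246.46572875976562), (18.110383987426758, 55.379207611083984), 33.023868560791016)
strip [ 0.3957 -0.3124  0.003 ] rng [ 0.3958 -0.3123  0.0036]
strip [ 0.5198 -0.3918  0.003 ] rng [ 0.5198 -0.3917  0.0032]
strip [ 0.4946 -0.4325  0.003 ] rng [ 0.4944 -0.4321  0.0051]
strip [ 0.3714 -0.3525  0.003 ] rng [ 0.3717 -0.352   0.007 ]
strip c [ 0.4447 -0.3719  0.003 ] rng [ 0.4444 -0.3694  0.0196]
```

```bash
cat >> h.py <<'E'
def cloud(c):
    H,W=c["range_z"].shape; u,v=np.meshgrid(np.arange(W),np.arange(H)); f=K(c)
    p=np.stack([u.ravel(),v.ravel()],1).astype(np.float64).reshape(-1,1,2)
    d0=(p[:,0]-[c["cx"],c["cy"]])/f; s=d0.copy()
    for _ in range(20): s=d0/(1+c["k1"]*(s**2).sum(1,keepdims=True))
    z=c["range_z"].ravel(); q=np.c_[s*z[:,None],z]
    P=q@np.asarray(c["attitude"]).T+c["eye"]; P[z<=0]=np.nan
    return P.reshape(H,W,3)
E
python3 - <<'E'
from h import *
t=imaging.camera("top"); s=imaging.camera("scene")
for n,c in(("top",t),("scene",s)):
    P=cloud(c).reshape(-1,3)
    def edge(zlo,zhi,ax,lo,hi,other_lo,other_hi,mode):
        m=(P[:,2]>zlo)&(P[:,2]<zhi)&(P[:,ax]>lo)&(P[:,ax]<hi)&(P[:,1-ax]>other_lo)&(P[:,1-ax]<other_hi)
        Q=P[m]; A=[]
        for b in np.arange(lo,hi,.006):
            q=Q[(Q[:,ax]>=b)&(Q[:,ax]<b+.006)]
            if len(q)>2: A.append((b+.003,getattr(q[:,1-ax],mode)()))
        A=np.array(A)
        if len(A)<4: return None
        k=np.polyfit(A[:,0],A[:,1],1)
        r=A[:,1]-np.polyval(k,A[:,0]); g=abs(r)<2*np.std(r)+1e-4
        k=np.polyfit(A[g,0],A[g,1],1); return k.round(4),np.std(r[g]).round(4),len(A)
    print(n,"shelf front x(y)",edge(.020,.034,1,-.30,-.10,.48,.56,"min"))
    print(n,"right y(x)",edge(.045,.062,0,.575,.685,-.34,-.27,"min"))
    print(n,"left y(x)",edge(.045,.07,0,.575,.685,-.14,-.06,"max"))
    print(n,"base front top x(y)",edge(.05,.075,1,-.30,-.10,.54,.62,"min"))
    for nm,lo,hi in(("fintop",.074,.09),("head",.225,.245)):
        m=(P[:,2]>lo)&(P[:,2]<hi)&(P[:,0]>.58)&(P[:,0]<.74)&(P[:,1]>-.31)&(P[:,1]<-.18)
        Q=P[m]
        if len(Q)>5:
            r=cv2.minAreaRect(Q[:,:2].astype(np.float32)*1000);print(n,nm,len(Q),Q.mean(0).round(4),r)
E
```

```text
top shelf front x(y) (array([0.0474, 0.5297]), np.float64(0.0006), 34)
top right y(x) (array([-0.0441, -0.2824]), np.float64(0.0025), 18)
top left y(x) (array([-0.3192,  0.1191]), np.float64(0.0073), 19)
top base front top x(y) (array([0.0409, 0.5801]), np.float64(0.0006), 34)
top fintop 73 [ 0.638  -0.2457  0.0804] ((678.586181640625, -224.01266479492188), (145.00128173828125, 24.777711868286133), 28.61638641357422)
top head 1504 [ 0.6732 -0.2534  0.2365] ((682.0877685546875, -254.02288818359375), (76.06884002685547, 110.70634460449219), 87.08662414550781)
scene shelf front x(y) (array([0.0479, 0.5283]), np.float64(0.0003), 34)
scene right y(x) (array([-0.0418, -0.2887]), np.float64(0.0011), 19)
scene left y(x) (array([-0.2641,  0.0817]), np.float64(0.0088), 19)
scene base front top x(y) (array([0.0459, 0.58  ]), np.float64(0.0005), 34)
scene fintop 192 [ 0.6781 -0.2489  0.0807] ((690.0512084960938, -245.94723510742188), (150.71197509765625, 72.44741821289062), 30.625349044799805)
scene head 999 [ 0.6671 -0.2652  0.2342] ((680.2863159179688, -257.0927734375), (77.18879699707031, 109.7100830078125), 86.75582122802734)
```

```bash
python3 -m crank '[[0,0,0,0,0.12],[0,0,0,0,0.12],[0,0,0,0,0.12],[0,0,0,0,0.12],[0,2.8,-3.4,0,0],[0,2.8,-3.4,0,0],[0,2.8,-3.4,0,0],[0,2.8,-3.4,0,0],[0,2.8,-3.4,0,0]]' 30
python3 -m crank '[[0,2.8,-3.4,0,0],[0,2.8,-3.4,0,0],[0,2.8,-3.4,0,0],[0,2.8,-3.4,0,0],[0,2.5,-3.3,0,0],[0,0,0,0,0]]'
```

```text
t: 1.15
eef_pos: [0.3932, -0.388, 0.2314]
tool_rot: [[0.999, -0.046, 0.0], [-0.046, -0.999, -0.0], [0.0, 0.0, -1.0]]
force: [-0.0, -0.2, -0.8]
opening: 0.0
t: 1.65
eef_pos: [0.5344, -0.2277, 0.2314]
tool_rot: [[0.999, -0.039, 0.002], [-0.039, -0.999, 0.002], [0.002, -0.003, -1.0]]
force: [-0.2, -0.7, -1.1]
opening: -0.0001
```

```bash
python3 -m crank '[[0,0,0,3.5,0],[0,0,0,3.5,0],[0,0,0,3.5,0],[0,0,0,3.5,0],[0,0,0,1.5,0],[0,0,0,0,0],[0,0,0,0,0]]'; python3 - <<'E'
from h import *
print(arm.read_state()["joint_positions"].round(2))
t=imaging.camera("top");s=imaging.camera("scene");crop(t,180,90,330,290,3,"pics/t2.png"); crop(s,170,120,350,330,3,"pics/s2.png")
E
```

```text
t: 2.23
eef_pos: [0.5298, -0.2336, 0.0756]
tool_rot: [[0.999, -0.045, -0.002], [-0.045, -0.999, 0.001], [-0.002, -0.001, -1.0]]
force: [0.2, -0.4, 0.2]
opening: 0.0003
[-28.87  11.67  97.41  -0.    71.04  63.72]
```

View pics/s2.png

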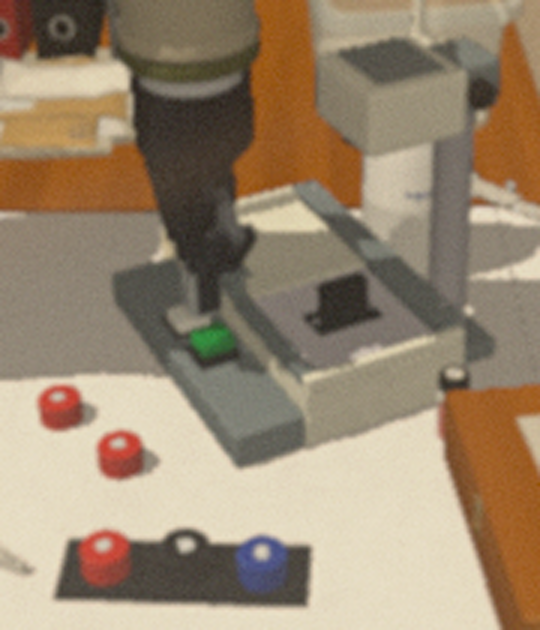

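View pics/t2.png

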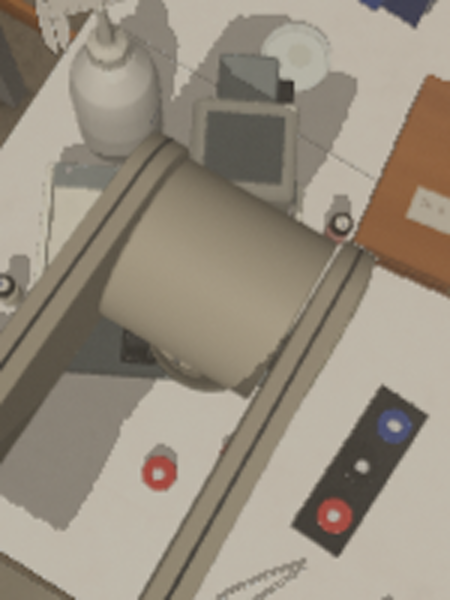

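```bash
python3 -m crank '[[0,1.4,-1.7,0,0],[0,0,0,0,0],[0,0,0,0,0]]'; python3 - <<'E'
from h import *
s=imaging.camera("scene");p=arm.read_state()["eef_pos"];print(p,proj(s,p),(proj(s,p)-[170,120])*3+1)
crop(s,170,120,350,330,3,"pics/s3.png")
E
```

```text
t: 2.58
eef_pos: [0.5472, -0.2179, 0.0789]
tool_rot: [[0.999, -0.044, 0.004], [-0.044, -0.999, -0.002], [0.004, 0.002, -1.0]]
force: [0.1, -1.5, -0.5]
opening: 0.0
[ 0.54652916 -0.21808779  0.0783966 ] [240.5461606  216.90915341] [212.63848181 291.72746022]
```

View pics/s3.png

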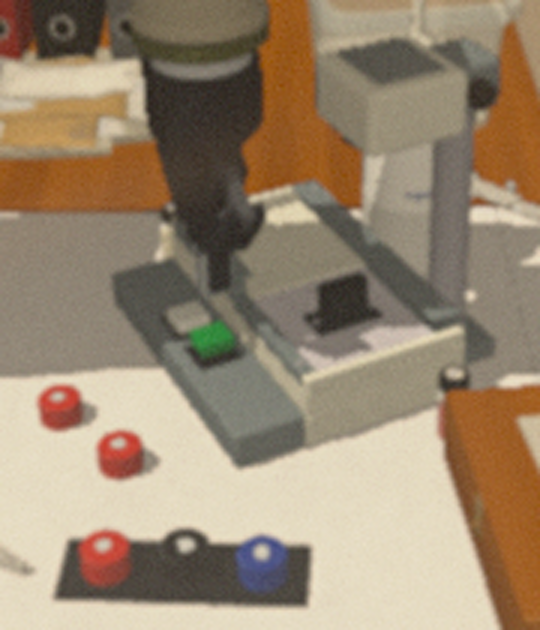

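```bash
python3 - <<'E'
from h import *
s=imaging.camera("scene")
for p in((.5447,-.2176,.046),(.5465,-.218,.0784),(.5465,-.218,.0974)): print((proj(s,p)-[170,120])*3+1)
h=cv2.cvtColor(s["img"],cv2.COLOR_BGR2HSV)
for a,ce,b in blobs(s,(50,120,90),(90,255,255),(225,215,260,250),5): print(a,(ce-[170,120])*3+1,b)
P=cloud(s)
# finger tip depth points
for v in range(206,218,2):
    print(v,[tuple((P[v,u]*1000).round(0)) for u in range(238,248,2)])
E
```

```text
[211.99963936 331.13541092]
[212.54142829 291.67433305]
[211.31994013 268.20170557]
91 [211.62637363 337.52747253] [234 227  13  11]
206 [(np.float64(539.0), np.float64(-224.0), np.float64(110.0)), (np.float64(540.0), np.float64(-232.0), np.float64(114.0)), (np.float64(544.0), np.float64(-232.0), np.float64(113.0)), (np.float64(549.0), np.float64(-232.0), np.float64(111.0)), (np.float64(553.0), np.float64(-231.0), np.float64(110.0))]
208 [(np.float64(539.0), np.float64(-225.0), np.float64(106.0)), (np.float64(539.0), np.float64(-233.0), np.float64(111.0)), (np.float64(545.0), np.float64(-230.0), np.float64(107.0)), (np.float64(549.0), np.float64(-231.0), np.float64(106.0)), (np.float64(554.0), np.float64(-230.0), np.float64(104.0))]
210 [(np.float64(539.0), np.float64(-224.0), np.float64(101.0)), (np.float64(539.0), np.float64(-232.0), np.float64(105.0)), (np.float64(544.0), np.float64(-232.0), np.float64(104.0)), (np.float64(549.0), np.float64(-231.0), np.float64(101.0)), (np.float64(553.0), np.float64(-232.0), np.float64(101.0))]
212 [(np.float64(540.0), np.float64(-222.0), np.float64(95.0)), (np.float64(539.0), np.float64(-233.0), np.float64(101.0)), (np.float64(544.0), np.float64(-231.0), np.float64(98.0)), (np.float64(548.0), np.float64(-231.0), np.float64(97.0)), (np.float64(552.0), np.float64(-234.0), np.float64(97.0))]
214 [(np.float64(538.0), np.float64(-224.0), np.float64(91.0)), (np.float64(539.0), np.float64(-231.0), np.float64(96.0)), (np.float64(544.0), np.float64(-230.0), np.float64(93.0)), (np.float64(549.0), np.float64(-229.0), np.float64(91.0)), (np.float64(552.0), np.float64(-232.0), np.float64(91.0))]
216 [(np.float64(538.0), np.float64(-224.0), np.float64(87.0)), (np.float64(541.0), np.float64(-228.0), np.float64(88.0)), (np.float64(544.0), np.float64(-230.0), np.float64(88.0)), (np.float64(548.0), np.float64(-232.0), np.float64(88.0)), (np.float64(553.0), np.float64(-230.0), np.float64(85.0))]
```

```bash
python3 -m crank '[[0,-0.2,0,1.5,0],[0,0,0,1.3,0],[0,0,0,0,0],[0,0,0,0,0]]';python3 -m crank '[[0,0,0,0.4,0],[0,0,0,0.3,0],[0,0,0,0,0]]'
```

```text
t: 3.02
eef_pos: [0.542, -0.2173, 0.0471]
tool_rot: [[0.999, -0.046, -0.002], [-0.046, -0.999, 0.001], [-0.002, -0.001, -1.0]]
force: [0.4, 0.3, 0.4]
opening: 0.0
t: 3.27
eef_pos: [0.5433, -0.2177, 0.0412]
tool_rot: [[0.999, -0.045, 0.0], [-0.045, -0.999, -0.0], [0.0, 0.0, -1.0]]
force: [-0.1, 0.6, -0.5]
opening: -0.0
```

```bash
python3 -m crank '[[0,0,0,0.2,0],[0,0,0,0,0]]';python3 -m crank '[[0,0,0,0.2,0],[0,0,0,0,0]]';python3 -m crank '[[0,0,0,0.15,0],[0,0,0,0,0]]'
```

```text
t: 3.43
eef_pos: [0.5433, -0.2175, 0.0393]
tool_rot: [[0.999, -0.045, 0.0], [-0.045, -0.999, -0.0], [0.0, 0.0, -1.0]]
force: [-0.3, 0.3, 0.2]
opening: 0.0
t: 3.6
eef_pos: [0.5436, -0.2176, 0.0381]
tool_rot: [[0.999, -0.045, 0.001], [-0.045, -0.999, -0.0], [0.001, 0.0, -1.0]]
force: [-1.0, -0.3, 6.0]
opening: -0.0001
t: 3.77
eef_pos: [0.5437, -0.2177, 0.0379]
tool_rot: [[0.999, -0.045, 0.001], [-0.045, -0.999, -0.0], [0.001, 0.0, -1.0]]
force: [-7.8, 2.3, 17.2]
opening: 0.0003
```

```bash
python3 -m crank '[[0,0,0,-1,0],[0,0,0,-3.5,0],[0,0,0,-4,0],[0,-2,0,-4,0],[0,-3,0,-4,0],[0,0,0,-2,0],[0,0,0,0,0]]'; python3 - <<'E'
from h import *
s=imaging.camera("scene");crop(s,170,120,350,330,3,"pics/s4.png")
print(arm.read_state()["joint_positions"].round(2))
E
```

```text
t: 4.35
eef_pos: [0.5016, -0.217, 0.2183]
tool_rot: [[0.999, -0.046, 0.009], [-0.046, -0.999, -0.005], [0.009, 0.005, -1.0]]
force: [0.4, -1.2, 0.5]
opening: -0.0
[-2.875e+01 -8.600e-01  9.559e+01  1.000e-02  8.487e+01  6.386e+01]
```

View pics/s4.png

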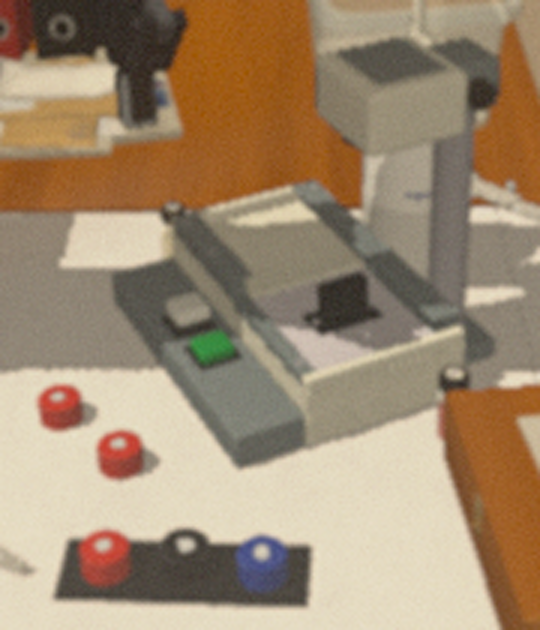

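The scene crop shows the green key down at (211,347) and the white key up at (188,310). The moves offer no direct lean, so I'll go to the azimuth of the viewer's x axis and see what the arm does at the limit of its reach.

```bash
python3 -m crank '[[0,0,-3,-2.5,0],[0,0,-3.5,-2.5,0],[0,0,-3.5,-2.5,0],[0,0,-3.5,-2.5,0],[0,0,-3.5,-2.5,0],[0,0,-2.8,-2.5,0],[0,0,0,-2,0],[0,0,0,0,0]]'; python3 -m crank '[[0,4,0,0,0],[0,4,0,0,0],[0,4,0,0,0],[0,4,0,0,0],[0,4,0,0,0]]';  python3 - <<'E'
from h import *
print(arm.read_state()["joint_positions"].round(2))
E
```

```text
t: 5.07
eef_pos: [0.5097, -0.0203, 0.382]
tool_rot: [[0.999, -0.042, 0.005], [-0.042, -0.999, -0.001], [0.005, 0.0, -1.0]]
force: [1.3, -0.5, 1.0]
opening: 0.0001
t: 5.48
eef_pos: [0.7097, -0.0315, 0.3753]
tool_rot: [[0.999, -0.046, -0.003], [-0.046, -0.999, 0.0], [-0.003, -0.0, -1.0]]
force: [-0.3, 0.1, 0.9]
opening: -0.0001
[ -6.67  25.68  48.74  -0.   105.74  85.93]
```

```bash
python3 -m crank '[[0,3,-2.5,0,0],[0,3,-2.5,0,0],[0,4,0,0,0]]';  python3 -c "
from h import *
print(arm.read_state()['joint_positions'].round(2))"; python3 -m crank '[[0,4,0,0,0],[0,4,0,0,0]]';  python3 -c "
from h import *
print(arm.read_state()['joint_positions'].round(2))"
```

```text
t: 5.73
eef_pos: [0.7932, 0.0185, 0.3752]
tool_rot: [[0.999, -0.041, -0.005], [-0.041, -0.999, 0.002], [-0.005, -0.002, -1.0]]
force: [0.2, 0.1, 1.0]
opening: -0.0001
[-2.4100e+00  4.4820e+01  2.2130e+01  1.1000e-01  1.1334e+02  9.0010e+01]
t: 5.9
eef_pos: [0.8293, 0.0119, 0.3717]
tool_rot: [[0.999, -0.044, 0.015], [-0.044, -0.999, 0.0], [0.015, -0.001, -1.0]]
force: [1.5, -0.5, 1.8]
opening: 0.0001
[-2.7400e+00  5.7210e+01  3.3400e+00  7.0000e-02  1.1861e+02  8.9830e+01]
```

```bash
python3 -m crank '[[0,3,0,0,0],[0,3,0,0,0],[0,3,0,0,0]]';  python3 -c "
from h import *
print(arm.read_state()['joint_positions'].round(2))"
```

```text
t: 6.15
eef_pos: [0.8633, 0.0062, 0.341]
tool_rot: [[0.997, -0.046, 0.063], [-0.046, -0.999, 0.001], [0.063, -0.004, -0.998]]
force: [0.1, 1.1, 1.3]
opening: -0.0001
[ -3.1   60.48   1.55   0.29 114.37  89.64]
```

Pushing past the reach limit does tilt the tool (now 3.6°), so I'll keep going.

```bash
python3 -m crank '[[0,4,0,-1,0],[0,4,0,-1,0],[0,4,0,-1,0],[0,4,0,-1,0]]';  python3 -c "
from h import *
print(arm.read_state()['joint_positions'].round(2))"
```

```text
t: 6.48
eef_pos: [0.9057, -0.0014, 0.3501]
tool_rot: [[0.982, -0.045, 0.183], [-0.046, -0.999, 0.001], [0.183, -0.01, -0.983]]
force: [-0.4, 0.3, 1.3]
opening: -0.0001
[ -3.62  60.27   1.49   0.76 107.69  89.3 ]
```

```bash
python3 -m crank '[[0,4,-0.3,-1,0],[0,4,-0.3,-1,0],[0,4,-0.3,-1,0],[0,4,-0.3,-1,0],[0,4,-0.3,-1,0],[0,4,-0.3,-1,0]]';  python3 -c "
from h import *
print(arm.read_state()['joint_positions'].round(2))"
```

```text
t: 6.98
eef_pos: [0.9574, 0.0056, 0.392]
tool_rot: [[0.933, -0.042, 0.357], [-0.046, -0.999, 0.002], [0.357, -0.018, -0.934]]
force: [-0.0, -0.8, 0.4]
opening: 0.0001
[-3.2  58.66  1.41  1.25 99.04 89.83]
```

```bash
python3 -m crank '[[0,4,0,-1,0],[0,4,0,-1,0],[0,4,0,-1,0],[0,4,0,-1,0],[0,4,0,-1,0]]';  python3 -c "
from h import *
print(arm.read_state()['joint_positions'].round(2))"
```

```text
t: 7.4
eef_pos: [0.987, -0.0039, 0.4523]
tool_rot: [[0.87, -0.039, 0.492], [-0.046, -0.999, 0.001], [0.491, -0.024, -0.871]]
force: [0.3, 0.6, -0.3]
opening: 0.0001
[-3.94 56.1   1.33  2.02 93.16 89.32]
```

```bash
cat >> h.py <<'E'
def go(target):
    s=arm.read_state(); d=np.asarray(target)-s["eef_pos"]; print("at",s["eef_pos"].round(4),"tool cm",(s["tool_rot"].T@d*100).round(2),"norm",np.linalg.norm(d).round(4),"z",s["tool_rot"][:,2].round(3),"y",s["tool_rot"][:,1].round(3),"F",s["force"].round(1),"q",s["joint_positions"].round(1))
E
python3 -m crank '[[40,-3,2,-1.3,0],[40,-3,2,-1.3,0],[40,-3,2,-1.3,0],[40,-3,2,-1.3,0],[40,-3,2,-1.3,0]]'; python3 -c "
from h import *
go([.55,-.25,.40])"
```

```text
t: 7.82
eef_pos: [0.8772, -0.0693, 0.4433]
tool_rot: [[0.87, -0.037, 0.491], [-0.044, -0.999, 0.002], [0.491, -0.023, -0.871]]
force: [0.9, -1.0, 1.7]
opening: 0.0343
at [ 0.8772 -0.0693  0.4433] tool cm [-29.81  19.38 -12.33] norm 0.3763 z [ 0.491  0.002 -0.871] y [-0.037 -0.999 -0.023] F [ 0.9 -1.   1.7] q [-9.9 24.5 48.   5.1 78.5 82.8]
```

Tilt holds at 29.5°. I'll go to the approach point now.

```bash
python3 -m crank '[[40,-3,2,-1.3,0],[40,-3,2,-1.3,0],[40,-3,2,-1.3,0],[40,-3,2,-1.3,0],[40,-3,2,-1.3,0],[40,-3,2,-1.3,0],[40,-3,2,-1.3,0],[40,-3,2,-1.2,0],[40,-3,2,-1.2,0],[40,-2,1.2,-0.5,0]]'; python3 -m crank '[[40,0,0,0,0]]'; python3 -c "
from h import *
go([.562,-.252,.182])"
```

```text
t: 8.65
eef_pos: [0.5571, -0.2503, 0.4031]
tool_rot: [[0.87, -0.04, 0.491], [-0.045, -0.999, -0.002], [0.491, -0.02, -0.871]]
force: [-0.3, -0.0, -0.1]
opening: 0.0339
t: 8.73
eef_pos: [0.5562, -0.2512, 0.4017]
tool_rot: [[0.871, -0.042, 0.489], [-0.047, -0.999, -0.002], [0.489, -0.021, -0.872]]
force: [-0.1, 0.0, 0.2]
opening: 0.0344
at [ 0.5562 -0.2512  0.4017] tool cm [-10.24   0.52  19.44] norm 0.2198 z [ 0.489 -0.002 -0.872] y [-0.042 -0.999 -0.021] F [-0.1  0.   0.2] q [-40.  -16.5  95.2  18.6  78.6  52.7]
```

```bash
python3 -m crank '[[40,-1.7,0.1,3.2,0],[40,-1.7,0.1,3.2,0],[40,-1.7,0.1,3.2,0],[40,-1.7,0.1,3.2,0],[40,-1.7,0.1,3.2,0],[40,-1.7,0,3.2,0],[40,0,0,0,0],[40,0,0,0,0]]'; python3 -c "
from h import *
go([.634,-.2523,.060])
c=imaging.camera('scene');crop(c,170,100,350,300,3,'pics/s5.png')
c=imaging.camera('top');crop(c,180,90,330,290,3,'pics/t5.png')"
```

```text
t: 9.4
eef_pos: [0.5635, -0.2476, 0.1826]
tool_rot: [[0.873, -0.038, 0.487], [-0.046, -0.999, 0.004], [0.486, -0.026, -0.874]]
force: [-0.2, -0.2, 1.1]
opening: 0.0341
at [ 0.5635 -0.2476  0.1826] tool cm [ 0.22  0.52 14.14] norm 0.1415 z [ 0.487  0.004 -0.874] y [-0.038 -0.999 -0.026] F [-0.2 -0.2  1.1] q [-39.2 -11.1 113.5  21.9  56.4  44.5]
```

View pics/s5.png

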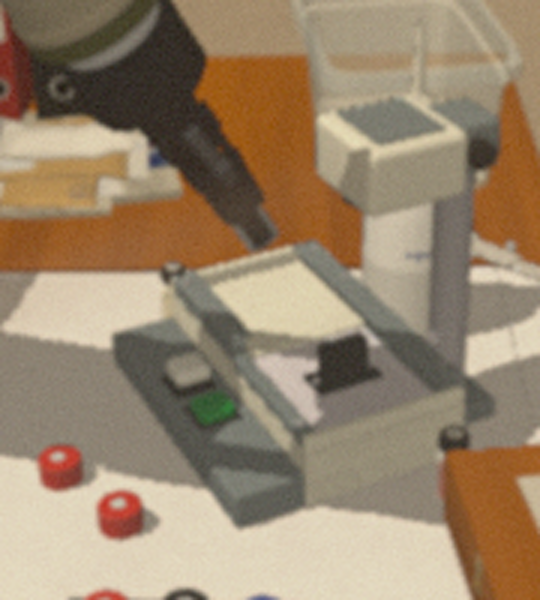

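View pics/t5.png

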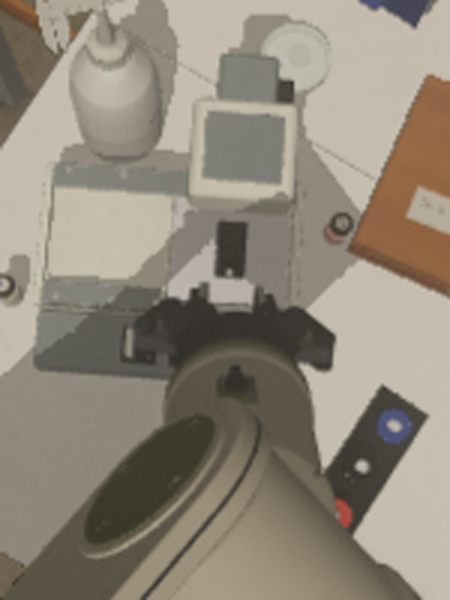

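```bash
python3 -m crank '[[40,0.1,0.2,3,0],[40,0.1,0.2,3,0],[40,0,0,3,0],[40,0,0,2.5,0],[40,0,0,0,0],[40,0,0,0,0]]'; python3 -c "
from h import *
go([.634,-.252,.060])
c=imaging.camera('scene');crop(c,170,100,350,300,3,'pics/s6.png')"
```

```text
t: 10.0
eef_pos: [0.6233, -0.2528, 0.0864]
tool_rot: [[0.871, -0.037, 0.49], [-0.044, -0.999, 0.002], [0.489, -0.023, -0.872]]
force: [-0.2, -0.0, -0.4]
opening: 0.0344
at [ 0.6233 -0.2528  0.0864] tool cm [-0.36 -0.06  2.83] norm 0.0285 z [ 0.49   0.002 -0.872] y [-0.037 -0.999 -0.023] F [-0.2 -0.  -0.4] q [-35.4   4.5 109.6  24.2  44.   42.7]
```

View pics/s6.png

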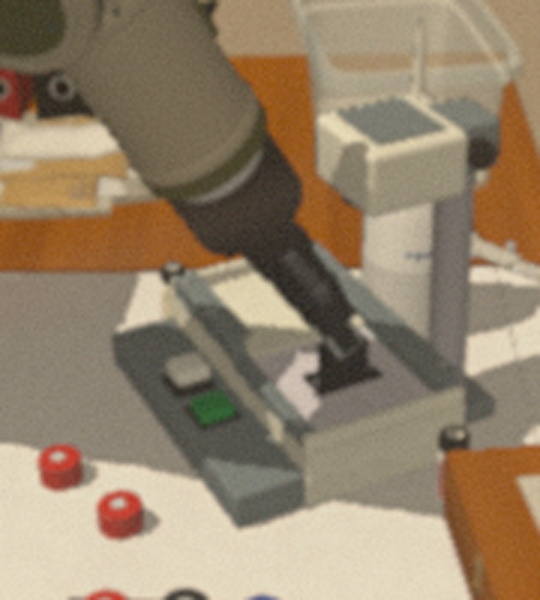

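```bash
python3 -m crank '[[40,-0.2,0,1.3,0],[40,-0.1,0,1.2,0],[40,0,0,0,0],[40,0,0,0,0]]'; python3 -c "
from h import *
go([.634,-.252,.058])
c=imaging.camera('scene');crop(c,170,100,350,300,3,'pics/s7.png')"
```

```text
t: 10.38
eef_pos: [0.6325, -0.2532, 0.0642]
tool_rot: [[0.87, -0.038, 0.491], [-0.044, -0.999, 0.0], [0.491, -0.022, -0.871]]
force: [0.1, -0.5, -0.1]
opening: 0.0342
at [ 0.6325 -0.2532  0.0642] tool cm [-0.18 -0.11  0.61] norm 0.0065 z [ 0.491  0.    -0.871] y [-0.038 -0.999 -0.022] F [ 0.1 -0.5 -0.1] q [-34.9   7.6 108.9  25.1  41.5  41.9]
```

View pics/s7.png

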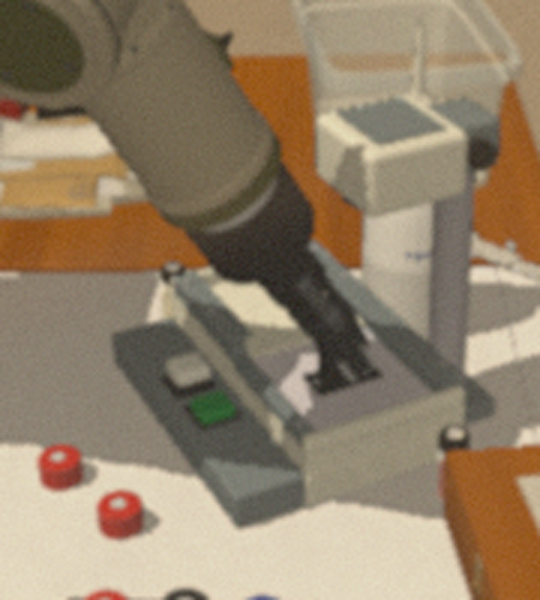

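```bash
python3 -m crank '[[40,-0.2,0,0.4,0],[40,0,-0.05,0,0],[10,0,0,0,0],[0,0,0,0,0],[0,0,0,0,0],[0,0,0,0,0],[0,0,0,0,0]]' 50; python3 -c "
from h import *
go([.634,-.252,.058])"
```

```text
t: 11.02
eef_pos: [0.6323, -0.252, 0.0578]
tool_rot: [[0.871, -0.038, 0.49], [-0.044, -0.999, 0.001], [0.489, -0.023, -0.872]]
force: [-5.1, 1.0, 5.9]
opening: 0.0111
at [ 0.6323 -0.252   0.0578] tool cm [ 0.16 -0.01  0.07] norm 0.0018 z [ 0.49   0.001 -0.872] y [-0.038 -0.999 -0.023] F [-5.1  1.   5.9] q [-34.8   8.2 109.   25.3  40.9  41.7]
```

```bash
python3 -m crank '[[0,0.25,0,-0.45,0],[0,0.25,0,-0.45,0],[0,0,0,0,0],[0,0,0,0,0]]'; python3 -c "
from h import *
go([.6323,-.252,.068])
c=imaging.camera('scene');crop(c,170,100,350,300,3,'pics/s8.png')"
```

```text
t: 11.35
eef_pos: [0.6319, -0.2519, 0.0674]
tool_rot: [[0.871, -0.038, 0.489], [-0.044, -0.999, 0.002], [0.489, -0.023, -0.872]]
force: [-0.3, -0.3, -2.5]
opening: 0.0111
at [ 0.6319 -0.2519  0.0674] tool cm [ 0.06  0.   -0.03] norm 0.0007 z [ 0.489  0.002 -0.872] y [-0.038 -0.999 -0.023] F [-0.3 -0.3 -2.5] q [-34.8   7.3 108.8  24.8  42.   42.4]
```

View pics/s8.png

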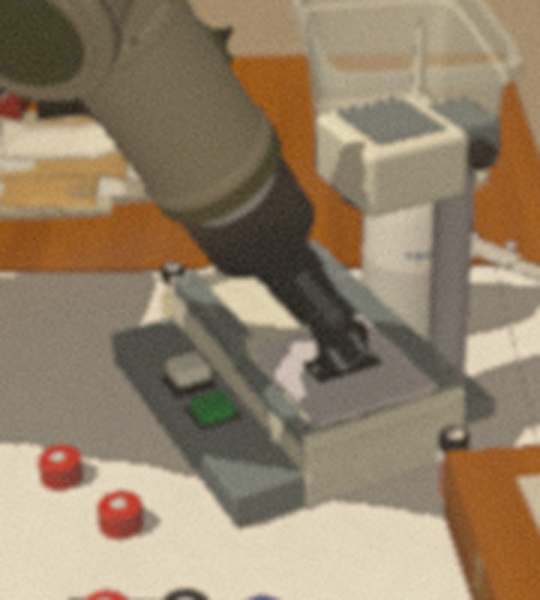

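```bash
python3 -m crank '[[0,0,-1.2,0.03,0],[0,0,-1.2,0.03,0],[0,0,-1.2,0.03,0],[0,0,-1.2,0.03,0],[0,0,0,0,0]]'; python3 -c "
from h import *
go([.6319+.0049,-.252+.1059,.0675])"
```

```text
t: 11.82
eef_pos: [0.6337, -0.2005, 0.0662]
tool_rot: [[0.872, -0.036, 0.487], [-0.043, -0.999, 0.005], [0.487, -0.025, -0.873]]
force: [-1.0, -0.3, -2.4]
opening: 0.0113
at [ 0.6337 -0.2005  0.0662] tool cm [ 0.1  -5.45  0.06] norm 0.0545 z [ 0.487  0.005 -0.873] y [-0.036 -0.999 -0.025] F [-1.  -0.3 -2.4] q [-29.8   4.3 112.1  22.5  40.1  48.3]
```

```bash
python3 -m crank '[[0,0.05,-1.2,0,0],[0,0.05,-1.2,0,0],[0,0,-1.2,0.03,0],[0,0,-1.0,0.02,0],[0,0,0,0,0],[0,0,0,0,0]]'; python3 -c "
from h import *
go([.6319+.0049,-.252+.1059,.0675])
c=imaging.camera('scene');crop(c,170,100,350,300,3,'pics/s9.png')"
```

```text
t: 12.32
eef_pos: [0.637, -0.1572, 0.0681]
tool_rot: [[0.872, -0.037, 0.489], [-0.043, -0.999, 0.003], [0.488, -0.023, -0.872]]
force: [0.6, -1.0, -2.6]
opening: 0.0108
at [ 0.637  -0.1572  0.0681] tool cm [-0.09 -1.1   0.05] norm 0.0111 z [ 0.489  0.003 -0.872] y [-0.037 -0.999 -0.023] F [ 0.6 -1.  -2.6] q [-25.1   2.1 114.2  19.7  38.5  54.6]
```

View pics/s9.png

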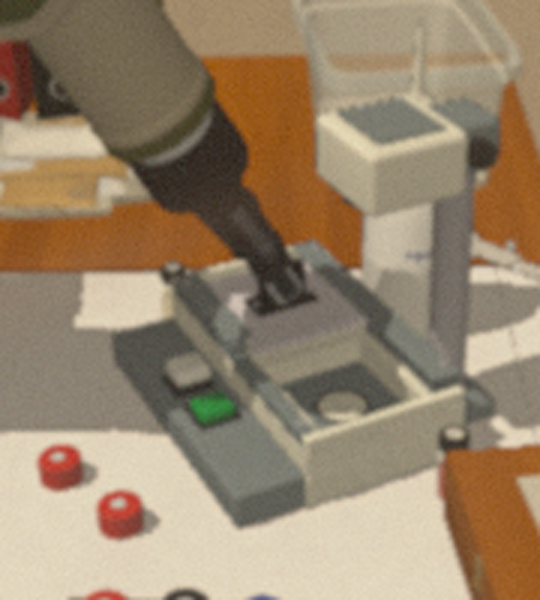

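```bash
python3 -m crank '[[0,-0.1,-0.5,0.05,0],[0,0,-0.4,0,0],[0,0,0,0,0],[0,0,0,0,0]]'; python3 -m crank '[[0,0,-0.2,0,0],[0,0,0,0,0],[0,0,0,0,0]]';python3 -m crank '[[0,0,-0.15,0,0],[0,0,0,0,0],[0,0,0,0,0]]'
```

```text
t: 12.7
eef_pos: [0.6367, -0.1489, 0.0675]
tool_rot: [[0.872, -0.038, 0.489], [-0.045, -0.999, 0.002], [0.488, -0.023, -0.872]]
force: [-0.1, -0.1, -2.6]
opening: 0.0111
t: 12.95
eef_pos: [0.637, -0.1471, 0.0677]
tool_rot: [[0.871, -0.038, 0.489], [-0.045, -0.999, 0.002], [0.488, -0.023, -0.872]]
force: [-0.1, 0.2, -3.1]
opening: 0.011
t: 13.2
eef_pos: [0.637, -0.1468, 0.068]
tool_rot: [[0.871, -0.039, 0.489], [-0.045, -0.999, -0.0], [0.489, -0.022, -0.872]]
force: [-2.4, -6.2, -2.2]
opening: 0.0109
```

```bash
python3 -m crank '[[0,-0.1,0.03,0.18,0],[0,-0.1,0,0.17,0],[0,0,0,0,0],[0,0,0,0,0]]'; python3 -m crank '[[0,-0.05,0,0.09,0],[0,0,0,0,0],[0,0,0,0,0]]'
```

```text
t: 13.53
eef_pos: [0.6375, -0.1468, 0.0643]
tool_rot: [[0.871, -0.039, 0.49], [-0.045, -0.999, 0.0], [0.49, -0.022, -0.872]]
force: [1.5, -6.8, -1.6]
opening: 0.0111
t: 13.78
eef_pos: [0.6378, -0.1466, 0.0637]
tool_rot: [[0.87, -0.039, 0.491], [-0.044, -0.999, 0.0], [0.49, -0.022, -0.871]]
force: [-0.2, -5.7, 1.5]
opening: 0.011
```

```bash
python3 -m crank '[[40,0,0,0,0],[40,0,0,0,0],[40,0,0,0,0],[40,0,0,-2,0],[40,0,0,-3.5,0],[40,0,0,-3.5,0],[40,0,0,-3.5,0],[40,0,0,-3,0],[40,0,0,0,0]]'; python3 -c "
from h import *
go([.5,-.3,.25])
c=imaging.camera('scene');crop(c,170,100,350,300,3,'pics/s10.png')
print((proj(c,[.6297,-.2523,.024])-[170,100])*3+1)
c=imaging.camera('top');crop(c,180,90,330,290,3,'pics/t10.png')"
```

```text
t: 14.53
eef_pos: [0.5625, -0.147, 0.2056]
tool_rot: [[0.867, -0.038, 0.497], [-0.042, -0.999, -0.002], [0.496, -0.02, -0.868]]
force: [0.3, -0.5, 1.2]
opening: 0.0342
at [ 0.5625 -0.147   0.2056] tool cm [-2.57 15.44 -6.93] norm 0.1712 z [ 0.497 -0.002 -0.868] y [-0.038 -0.999 -0.02 ] F [ 0.3 -0.5  1.2] q [-28.2 -21.2 119.4  16.3  56.1  58.2]
[342.81757264 405.11415556]
```

View pics/s10.png

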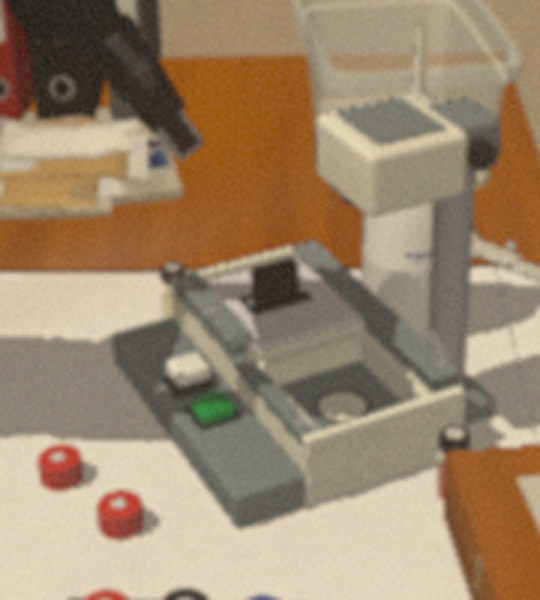

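View pics/t10.png

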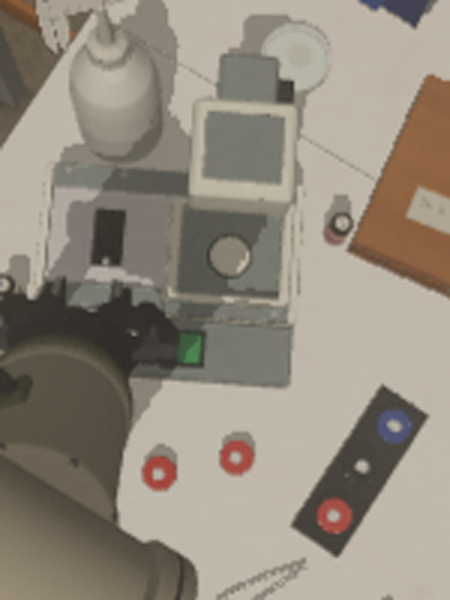

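The hatch lies at the left stop with its fin at scene crop (275,282). The well is open, and the ring at (343,404) matches its predicted spot (343,405).

```bash
python3 -m crank '[[48,0,0,-1,-0.04]]'; python3 -c "
from h import *
c=imaging.camera('top');T=lambda x,y:(180+(x+.5)/3-.5,90+(y+.5)/3-.5)
print('ring',plane(c,*T(229,256),.024)); s=imaging.camera('scene'); print(plane(s,*((343-1)/3+170,(404-1)/3+100),.024))
for cc,roi in((c,(270,212,330,285)),(s,(190,290,222,330))):
  h=cv2.cvtColor(cc['img'],cv2.COLOR_BGR2HSV)
  for a,ce,b in blobs(cc,(0,100,60),(8,255,255),roi): print(a,ce,plane(cc,*ce,.018),plane(cc,*ce,.012))
go([.411,-.348,.19])"
```

```text
t: 14.72
eef_pos: [0.5554, -0.145, 0.2038]
tool_rot: [[0.874, -0.003, 0.486], [-0.006, -1.0, 0.004], [0.486, -0.006, -0.874]]
force: [0.2, -0.4, -0.6]
opening: 0.0405
ring [ 0.62986652 -0.25155525  0.024     ]
[ 0.63051476 -0.25122443  0.024     ]
98 [291.29591837 261.48979592] [ 0.40540977 -0.34859086  0.018     ] [ 0.40527404 -0.34936802  0.012     ]
265 [204.4754717  306.11698113] [ 0.40096881 -0.35617857  0.018     ] [ 0.4030193  -0.35021395  0.012     ]
at [ 0.5561 -0.1456  0.206 ] tool cm [-13.37  20.27  -5.74] norm 0.2495 z [ 0.488  0.003 -0.873] y [-0.002 -1.    -0.004] F [ 0.9 -0.5  1. ] q [-28.4 -21.9 119.7  16.2  57.1  55.9]
```

```bash
python3 -m crank '[[48,-1.9,2.9,-0.8,0],[48,-1.9,2.9,-0.8,0],[48,-1.9,2.9,-0.8,0],[48,-1.9,2.9,-0.8,0],[48,-1.9,2.9,-0.8,0],[48,-1.9,2.9,-0.8,0],[48,-1.9,2.9,-0.8,0],[48,0,0,0,0],[48,0,0,0,0]]'; python3 -c "
from h import *
go([.4105,-.3485,.05])"
```

```text
t: 15.57
eef_pos: [0.411, -0.3496, 0.1876]
tool_rot: [[0.873, -0.008, 0.488], [-0.011, -1.0, 0.003], [0.488, -0.007, -0.873]]
force: [0.1, 0.1, 0.0]
opening: 0.041
at [ 0.411  -0.3496  0.1876] tool cm [-6.750e+00 -1.000e-02  1.199e+01] norm 0.1376 z [ 0.488  0.003 -0.873] y [-0.008 -1.    -0.007] F [0.1 0.1 0. ] q [-63.4 -18.1 118.8  28.1  68.   19.1]
```

```bash
python3 -m crank '[[48,-1.7,0,3,0],[48,-1.7,0,3,0],[48,-1.7,0,3,0],[48,-1.7,0,3,0],[48,0,0,0,0],[48,0,0,0,0]]'; python3 -c "
from h import *
go([.4105,-.3485,.011])
c=imaging.camera('scene');crop(c,160,240,300,340,5,'pics/s11.png')
c=imaging.camera('top');crop(c,250,200,350,300,6,'pics/t11.png')"
```

```text
t: 16.07
eef_pos: [0.4113, -0.3444, 0.0489]
tool_rot: [[0.874, -0.002, 0.486], [-0.007, -1.0, 0.008], [0.486, -0.011, -0.874]]
force: [0.4, -0.2, 1.1]
opening: 0.0413
at [ 0.4113 -0.3444  0.0489] tool cm [-1.91  0.45  3.27] norm 0.0382 z [ 0.486  0.008 -0.874] y [-0.002 -1.    -0.011] F [ 0.4 -0.2  1.1] q [-63.1  -6.5 124.9  33.2  53.    8.8]
```

View pics/s11.png

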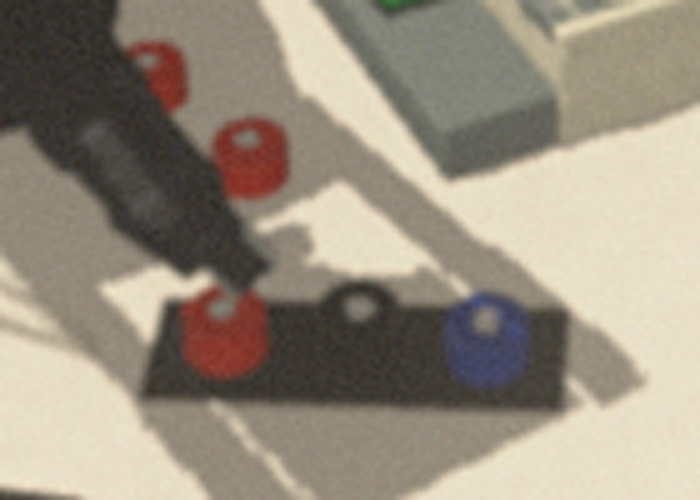

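View pics/t11.png

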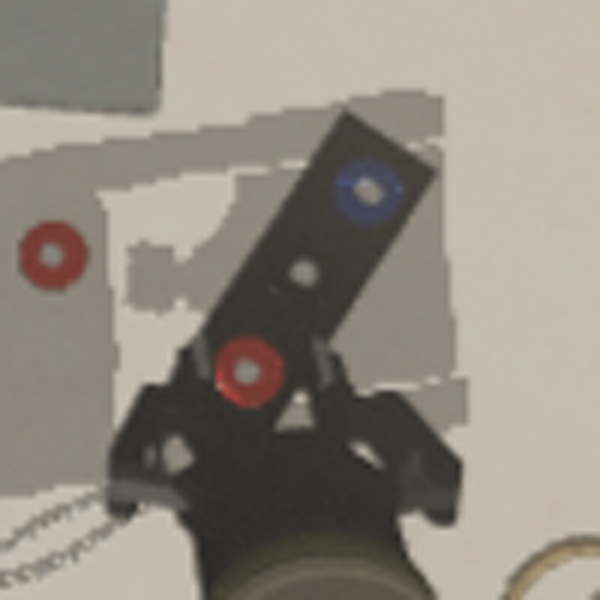

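```bash
python3 -c "
from h import *
for i in range(3): print(arm.read_state()['eef_pos'].round(4))
p=arm.read_state()['eef_pos']
c=imaging.camera('top'); print((proj(c,p)-[250,200])*6+2.5, (proj(c,[.4045,-.3485,.021])-[250,200])*6+2.5)
P=cloud(c)
for v in range(255,270,2): print(v,[tuple((P[v,u]*1000).round(0).astype(int)) if P[v,u,2]>.03 else 0 for u in range(278,310)])
" | sed 's/np.int64(\([-0-9]*\))/\1/g'
```

```text
[ 0.4128 -0.3483  0.0536]
[ 0.4128 -0.3483  0.0536]
[ 0.4128 -0.3483  0.0536]
[260.65712258 355.51286404] [250.9482935 373.7713977]
255 [0, 0, 0, 0, 0, 0, 0, 0, 0, 0, 0, 0, 0, 0, 0, 0, 0, 0, 0, 0, 0, 0, 0, 0, 0, 0, 0, 0, 0, 0, 0, 0]
257 [0, 0, 0, 0, (417, -320, 58), (417, -321, 73), (417, -324, 70), (417, -326, 73), 0, 0, 0, 0, 0, 0, 0, 0, 0, 0, 0, 0, 0, 0, 0, (418, -368, 55), (418, -368, 69), (418, -371, 69), (418, -373, 71), 0, 0, 0, 0, 0]
259 [0, 0, (412, -314, 71), (412, -316, 74), (412, -319, 72), (412, -320, 83), (412, -323, 80), (412, -325, 83), 0, 0, 0, 0, 0, 0, 0, 0, 0, 0, 0, 0, 0, 0, 0, (413, -368, 58), (413, -368, 74), (413, -369, 79), (413, -372, 77), (413, -375, 71), (413, -379, 67), (413, -381, 66), 0, 0]
261 [0, 0, (407, -313, 83), (407, -316, 79), (407, -318, 81), (408, -320, 84), (408, -322, 91), (408, -324, 88), 0, 0, 0, 0, 0, 0, 0, 0, 0, 0, 0, 0, 0, 0, 0, (408, -368, 58), (409, -367, 75), (409, -368, 84), (409, -371, 84), (409, -373, 87), (409, -376, 80), (409, -379, 80), 0, 0]
263 [0, 0, (403, -313, 84), (403, -314, 100), (403, -316, 97), (403, -318, 102), (403, -
[... 675 characters left out ...]
(395, -318, 121), (395, -320, 125), (395, -323, 124), (395, -325, 126), (395, -327, 125), (395, -330, 124), 0, 0, 0, 0, 0, 0, 0, 0, 0, 0, 0, 0, (394, -368, 74), (395, -368, 89), (396, -365, 121), (396, -367, 122), (396, -370, 120), (396, -372, 119), (396, -376, 111), (396, -378, 114)]
269 [(389, -306, 105), (389, -308, 107), (389, -311, 104), (389, -314, 102), (389, -316, 104), (389, -319, 99), (390, -319, 120), (391, -320, 128), (391, -322, 129), (391, -324, 129), (391, -327, 130), (391, -329, 132), (391, -331, 130), (391, -334, 129), 0, 0, 0, 0, 0, 0, 0, 0, 0, 0, 0, (392, -361, 130), (392, -363, 130), (392, -366, 128), (392, -369, 125), (392, -370, 130), (392, -373, 129), (391, -380, 103)]
```

```bash
python3 -m crank '[[48,-0.8,0,1.2,0],[48,-0.7,0,1.0,0],[48,0,0,0,0],[48,0,0,0,0]]'; python3 -c "
from h import *
imaging.camera('top');go([.4105,-.348,.011])"
```

```text
t: 16.55
eef_pos: [0.4093, -0.3477, 0.0255]
tool_rot: [[0.872, -0.003, 0.489], [-0.005, -1.0, 0.002], [0.489, -0.004, -0.872]]
force: [0.1, 0.2, 0.3]
opening: 0.041
at [ 0.4095 -0.3481  0.0259] tool cm [-0.64 -0.01  1.35] norm 0.015 z [ 0.489  0.001 -0.872] y [-0.003 -1.    -0.004] F [-0.9 -0.   0.8] q [-63.5  -3.7 125.3  34.9  50.1   5.9]
```

```bash
python3 -m crank '[[48,-0.3,0,0.7,0],[48,-0.3,0,0.6,0],[48,0,0,0,0],[48,0,0,0,0]]'; python3 -c "
from h import *
c=imaging.camera('top');go([.4105,-.348,.011]);crop(c,250,200,350,300,6,'pics/t12.png')
c=imaging.camera('scene');crop(c,160,240,300,340,5,'pics/s12.png')"
```

```text
t: 16.93
eef_pos: [0.4101, -0.3472, 0.0102]
tool_rot: [[0.873, -0.003, 0.488], [-0.005, -1.0, 0.003], [0.488, -0.005, -0.873]]
force: [0.2, -0.1, 0.7]
opening: 0.0406
at [ 0.4102 -0.3474  0.0105] tool cm [ 0.05  0.05 -0.03] norm 0.0008 z [ 0.489  0.003 -0.872] y [-0.003 -1.    -0.005] F [0.1 0.1 0.7] q [-63.4  -1.7 125.4  35.9  48.4   4.5]
```

View pics/t12.png

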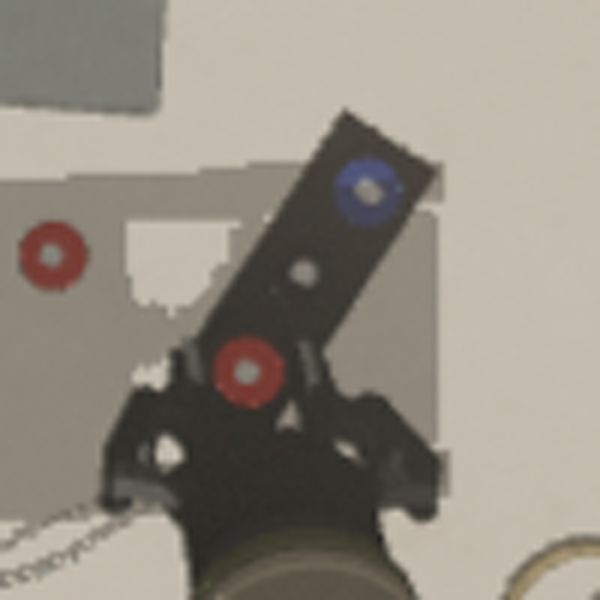

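View pics/s12.png

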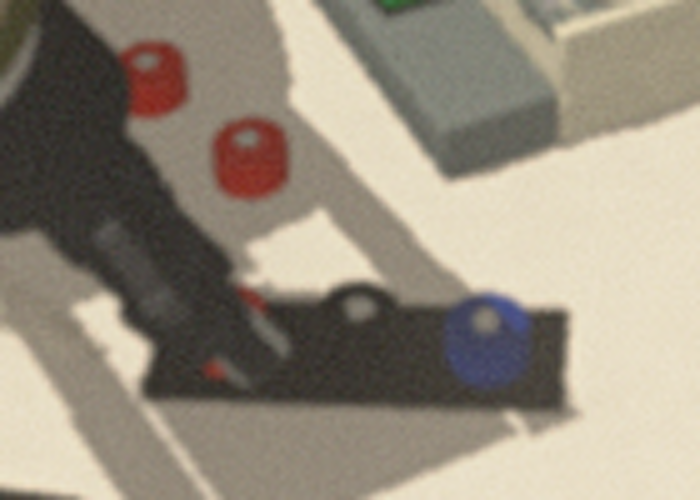

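```bash
python3 -m crank '[[36,0,0,0,0],[30,0,0,0,0],[25,0,0,0,0],[20,0,0,0,0],[20,0,0,0,0],[20,0,0,0,0]]' 25; python3 -c "
from h import *
go([.4105,-.348,.011])"
```

```text
t: 17.53
eef_pos: [0.4105, -0.3481, 0.0112]
tool_rot: [[0.872, -0.003, 0.489], [-0.005, -1.0, 0.001], [0.489, -0.003, -0.872]]
force: [0.3, 0.7, 3.1]
opening: 0.028
at [ 0.4105 -0.3481  0.0112] tool cm [-0.01 -0.01  0.02] norm 0.0002 z [ 0.489  0.001 -0.872] y [-0.003 -1.    -0.003] F [0.3 0.7 3.1] q [-63.4  -1.7 125.3  35.9  48.4   4.5]
```

```bash
python3 -m crank '[[20,0.25,0,-0.45,0],[20,0.5,0,-0.9,0],[20,1,0,-1.7,0],[20,1,0,-1.7,0],[20,0,0,0,0],[20,0,0,0,0]]'; python3 -c "
from h import *
c=imaging.camera('top');go([.4105,-.348,.011]);crop(c,250,200,350,300,6,'pics/t13.png')
c=imaging.camera('scene');crop(c,160,220,300,340,5,'pics/s13.png')"
```

```text
t: 18.03
eef_pos: [0.4118, -0.3493, 0.068]
tool_rot: [[0.872, -0.003, 0.49], [-0.003, -1.0, -0.001], [0.49, -0.0, -0.872]]
force: [-0.0, 0.8, -0.2]
opening: 0.0283
at [ 0.4112 -0.3483  0.0665] tool cm [-2.78 -0.02  4.81] norm 0.0555 z [ 0.489  0.001 -0.872] y [-0.003 -1.    -0.002] F [-0.5  0.2 -2.5] q [-63.3  -8.4 124.5  32.5  54.5   9.9]
```

View pics/s13.png

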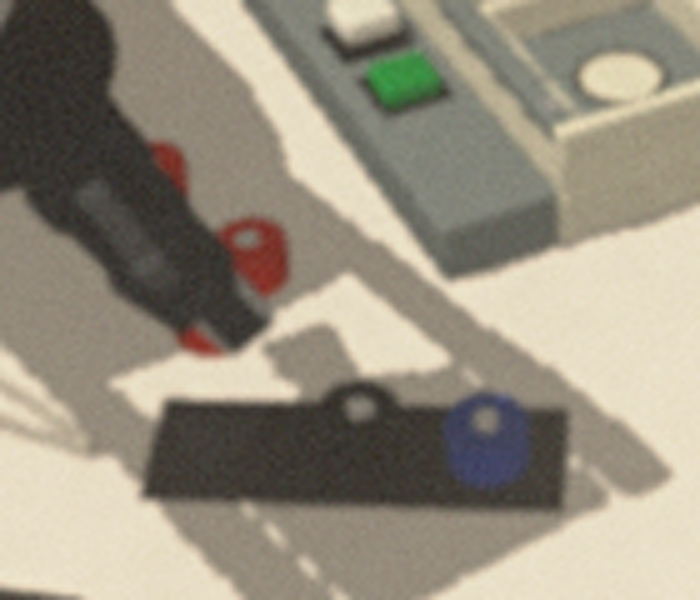

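View pics/t13.png

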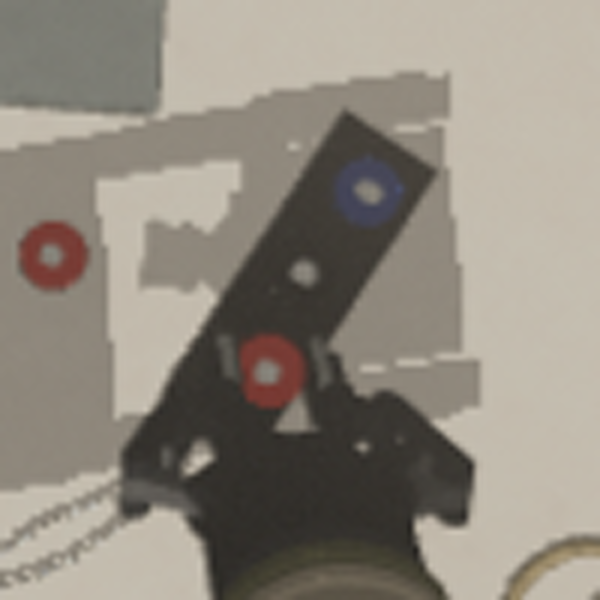

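```bash
python3 -c "
from h import *
c=imaging.camera('top')
p=arm.read_state()['eef_pos'];z=p[2]+.0098
for a,ce,b in blobs(c,(0,100,60),(8,255,255),(285,250,305,270)): print(a,ce,b,plane(c,*ce,z),p,plane(c,*ce,z)-p)
go([.5677,-.2514,.16])"
```

```text
96 [294.0625     261.44791667] [289 256  11  13] [ 0.4069622  -0.34801393  0.07474203] [ 0.41069838 -0.34732997  0.06494203] [-0.00373618 -0.00068396  0.0098    ]
at [ 0.4107 -0.3473  0.0649] tool cm [18.29 -9.69 -0.6 ] norm 0.2071 z [ 0.488  0.003 -0.873] y [-0.003 -1.    -0.005] F [-0.6 -0.3 -0.6] q [-63.3  -8.3 124.6  32.5  54.5   9.9]
```

```bash
python3 -m crank '[[20,1.7,0,-3,0],[20,1.7,0,-3,0],[20,1.2,0,-2,0],[20,2.2,-1.6,0.8,0],[20,2.2,-1.6,1.1,0],[20,2.2,-1.6,1.1,0],[20,2.2,-1.6,1.1,0],[20,2.2,-1.6,1.1,0],[20,1.8,-1.5,1.1,0],[20,0,0,0,0]]';python3 -m crank '[[20,0,0,0,0],[20,0,0,0,0]]'; python3 -c "
from h import *
c=imaging.camera('scene');crop(c,170,100,350,300,3,'pics/s14.png')
go([.5677,-.2514,.155])"
```

```text
t: 19.02
eef_pos: [0.557, -0.2504, 0.1648]
tool_rot: [[0.873, -0.0, 0.488], [-0.003, -1.0, 0.005], [0.488, -0.006, -0.873]]
force: [0.3, -0.1, -0.6]
opening: 0.0286
t: 19.18
eef_pos: [0.5542, -0.2533, 0.1646]
tool_rot: [[0.873, -0.002, 0.487], [-0.005, -1.0, 0.003], [0.487, -0.005, -0.873]]
force: [-0.9, -0.1, -0.1]
opening: 0.0283
at [ 0.554  -0.2539  0.1649] tool cm [ 0.71 -0.25  1.53] norm 0.017 z [ 0.488  0.003 -0.873] y [-0.003 -1.    -0.005] F [-0.5  0.4  0.4] q [-40.6 -10.8 115.2  22.9  55.   39.8]
```

View pics/s14.png

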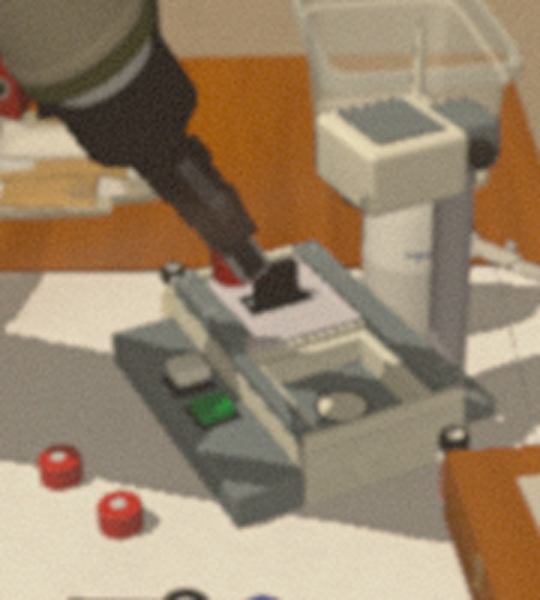

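```bash
python3 -m crank '[[20,0.7,-0.2,1.5,0],[20,0,0,2.5,0],[20,0,0,2.5,0],[20,0,0,2.5,0],[20,0,0,0,0],[20,0,0,0,0]]'; python3 -c "
from h import *
c=imaging.camera('scene');crop(c,170,100,350,300,3,'pics/s15.png')
go([.6352,-.2514,.045])"
```

```text
t: 19.73
eef_pos: [0.6032, -0.2515, 0.0886]
tool_rot: [[0.874, -0.004, 0.486], [-0.007, -1.0, 0.004], [0.486, -0.007, -0.874]]
force: [-0.5, -0.3, 0.3]
opening: 0.0286
at [ 0.6041 -0.2523  0.0907] tool cm [ 0.49 -0.08  5.51] norm 0.0553 z [ 0.488  0.002 -0.873] y [-0.004 -1.    -0.005] F [ 0.3 -0.2  0.5] q [-36.6   1.6 112.   24.5  45.   39.5]
```

View pics/s15.png

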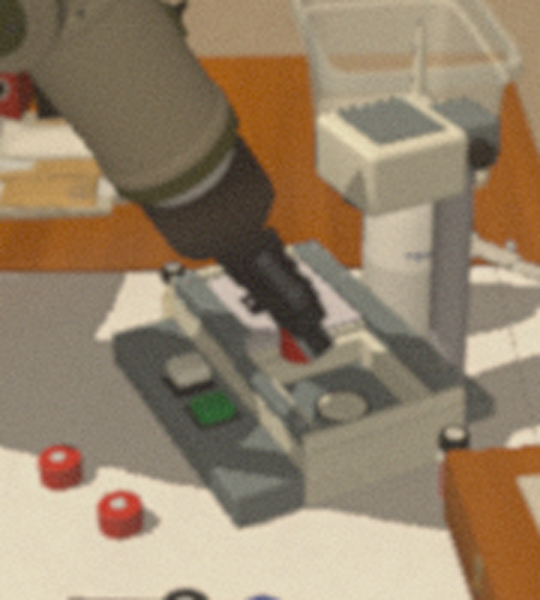

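```bash
python3 -m crank '[[20,0.4,0,1.5,0],[20,0.2,-0.1,1.5,0],[20,0,0,1.5,0],[20,0,0,0.8,0],[20,0,0,0,0],[20,0,0,0,0]]'; python3 -c "
from h import *
c=imaging.camera('scene');crop(c,170,100,350,300,3,'pics/s16.png')
go([.6352,-.2514,.034])"
```

```text
t: 20.28
eef_pos: [0.6361, -0.2511, 0.0487]
tool_rot: [[0.872, -0.004, 0.489], [-0.005, -1.0, 0.001], [0.489, -0.004, -0.872]]
force: [0.7, 0.2, 0.4]
opening: 0.0284
at [ 0.6363 -0.2513  0.0491] tool cm [-0.83  0.02  1.26] norm 0.0151 z [ 0.49   0.001 -0.872] y [-0.004 -1.    -0.003] F [-0.4  0.7  0.3] q [-34.4   9.4 108.7  25.6  39.9  39.2]
```

View pics/s16.png

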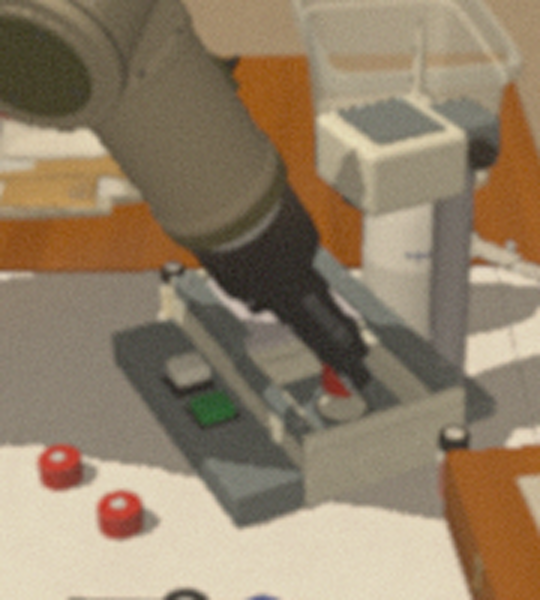

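```bash
python3 -m crank '[[20,-0.4,0,0.6,0],[20,-0.35,0,0.5,0],[20,0,0,0,0],[20,0,0,0,0]]'; python3 -m crank '[[20,-0.1,0,0.18,0],[20,0,0,0,0],[20,0,0,0,0]]'; python3 -c "
from h import *
go([.6352,-.2514,.0322])"
```

```text
t: 20.67
eef_pos: [0.6343, -0.2502, 0.0336]
tool_rot: [[0.873, -0.003, 0.488], [-0.005, -1.0, 0.003], [0.488, -0.005, -0.873]]
force: [0.3, -0.3, -0.7]
opening: 0.0285
t: 20.92
eef_pos: [0.6351, -0.2506, 0.0324]
tool_rot: [[0.872, -0.003, 0.489], [-0.005, -1.0, 0.002], [0.489, -0.004, -0.872]]
force: [0.1, -0.6, 0.4]
opening: 0.0284
at [ 0.6351 -0.2506  0.0324] tool cm [0.   0.08 0.03] norm 0.0008 z [ 0.489  0.002 -0.872] y [-0.003 -1.    -0.004] F [ 0.1 -0.6  0.4] q [-34.5  11.  109.   26.6  38.4  37.9]
```

```bash
python3 -m crank '[[20,-0.05,0.05,0.08,0],[20,0,0,0,0],[20,0,0,0,0]]';python3 -m crank '[[20,-0.05,0,0.08,0],[20,0,0,0,0],[20,0,0,0,0]]'; python3 -c "
from h import *
c=imaging.camera('scene');crop(c,240,160,340,260,6,'pics/s17.png')"
```

```text
t: 21.17
eef_pos: [0.6356, -0.2512, 0.0322]
tool_rot: [[0.872, -0.003, 0.49], [-0.004, -1.0, 0.002], [0.49, -0.004, -0.872]]
force: [-0.6, 0.8, 4.9]
opening: 0.0286
t: 21.42
eef_pos: [0.636, -0.2514, 0.0322]
tool_rot: [[0.871, -0.003, 0.491], [-0.004, -1.0, 0.001], [0.491, -0.003, -0.871]]
force: [-4.0, 3.3, 10.0]
opening: 0.0282
```

View pics/s17.png

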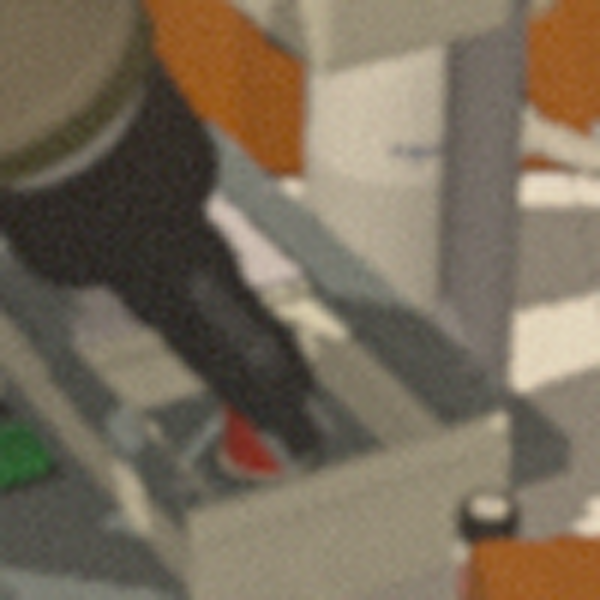

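```bash
python3 -m crank '[[20,0.04,0,-0.06,0],[20,0,0,0,0],[36,0,0,0,0],[40,0,0,0,0],[46,0,0,0,0],[46,0,0,0,0],[46,0,0,0,0]]'; python3 -c "
from h import *
go([.6352,-.2514,.0322]);c=imaging.camera('scene');crop(c,240,160,340,260,6,'pics/s18.png')"
```

```text
t: 22.05
eef_pos: [0.6347, -0.251, 0.0307]
tool_rot: [[0.873, -0.003, 0.488], [-0.005, -1.0, 0.002], [0.488, -0.004, -0.873]]
force: [0.2, 0.4, -0.1]
opening: 0.0393
at [ 0.6347 -0.251   0.0307] tool cm [ 0.12  0.04 -0.1 ] norm 0.0016 z [ 0.488  0.002 -0.873] y [-0.003 -1.    -0.004] F [ 0.2  0.4 -0.1] q [-34.5  11.1 109.   26.7  38.3  37.7]
```

View pics/s18.png

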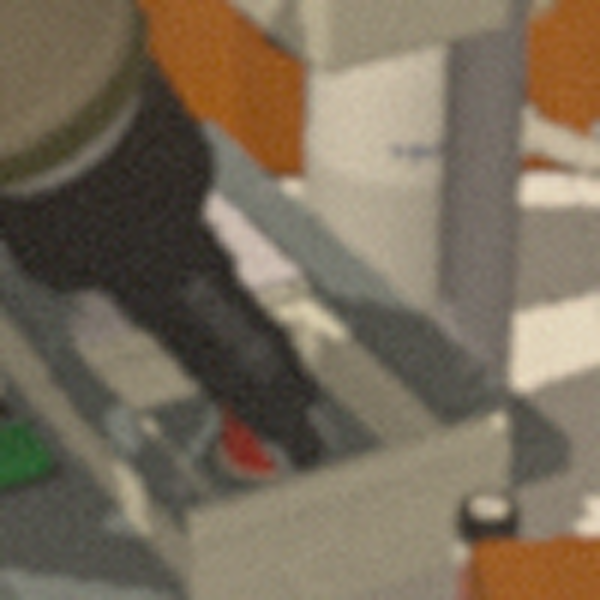

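Released, with the forces near zero. I'll retreat along the tool axis.

```bash
python3 -m crank '[[46,0,0,-0.8,0],[46,0,0,-1.5,0],[46,0,0,-2.5,0],[46,0,0,-3.5,0],[46,0,0,-3.5,0],[46,0,0,-3.5,0],[46,0,0,-3.5,0],[46,-2,0,-3,0],[46,-2,0,-3,0],[46,0,0,0,0]]'; python3 -m crank '[[46,-2,2,-3,0],[46,-2,2,-3,0],[46,-2,2,-3,0],[46,0,0,0,0]]'; python3 -c "
from h import *
T=(240,160)
c=imaging.camera('scene');crop(c,170,120,350,330,3,'pics/s19.png')
a=[x for x in blobs(c,(0,100,50),(8,255,255),(265,205,310,250))]
for q in a: print(q,plane(c,*q[1],.036))
c=imaging.camera('top');crop(c,180,90,330,290,3,'pics/t19.png')
a=[x for x in blobs(c,(0,100,50),(8,255,255),(240,160,275,195))]
for q in a: print(q,plane(c,*q[1],.042),rng(c,*q[1]))
go([.4,-.3,.3])"
```

```text
t: 22.93
eef_pos: [0.4768, -0.2528, 0.2336]
tool_rot: [[0.87, -0.004, 0.493], [-0.002, -1.0, -0.004], [0.493, 0.003, -0.87]]
force: [0.0, -0.7, -0.2]
opening: 0.0389
t: 23.27
eef_pos: [0.3782, -0.3163, 0.2808]
tool_rot: [[0.872, -0.01, 0.49], [-0.007, -1.0, -0.007], [0.49, 0.003, -0.872]]
force: [1.0, -0.1, 0.7]
opening: 0.0394
(np.int32(169), array([283.4852071 , 230.98224852]), array([277, 224,  14,  15], dtype=int32)) [ 0.62710919 -0.25462477  0.036     ]
(np.int32(90), array([256.01111111, 173.32222222]), array([251, 168,  11,  12], dtype=int32)) [ 0.63064635 -0.25091285  0.042     ] [ 0.63074731 -0.25092786  0.04152083]
at [ 0.3812 -0.3131  0.2779] tool cm [ 2.71 -1.33 -1.  ] norm 0.0318 z [ 0.49  -0.002 -0.872] y [-0.008 -1.    -0.002] F [ 0.1 -0.6  0.1] q [-64.9 -30.4 118.2  26.7  79.9  23.6]
```

View pics/s19.png

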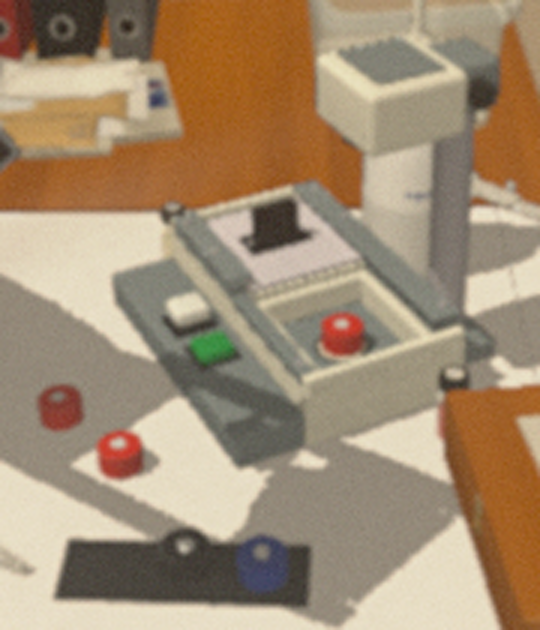

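View pics/t19.png

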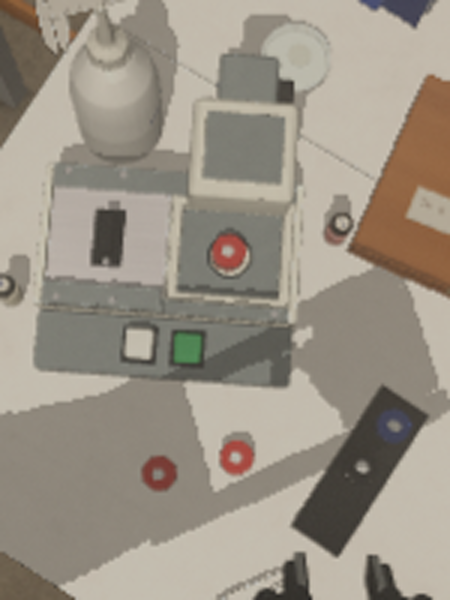

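```bash
python3 -c "
from cell import arm
print(arm.finish_job())"
```

```text
the job is handed in; nothing more can be done
None
```

The job is done in the order asked and handed in at about 23.4 s. No check failed or disagreed with the outcome; I was given no verdict.

- **Keys:** I pressed the green key until it hit its stop with the fingertips at z 38 mm, at about 17 N. The pictures show it down and the white key up.
- **Leaning the tool:** The moves offer no direct tilt, so I leaned the tool about 29° by pushing the arm past its reach limit high above the bench. I kept that lean for the hatch and the mount.
- **Hatch:** I lifted it about 10 mm by its fin and slid it about 105 mm until it touched the stop (about 6 N). Then I let it down until its weight was carried. In the last pictures it lies flat at the left end.
- **Red mount:** I took the one on the strip, which was farthest to the robot's right, and let go only after it touched the well floor. It stands upright on the ring: its top measured 41.5 mm high against 42 mm expected, and its centre is about 1 mm from the ring's by the top camera. The scene camera put the centre a few mm off. I put that down to it seeing more of the mount's side, so I relied on the top camera.
- **Everything else:** The blue and black mounts, the vials, the wash bottle and the other two red mounts are where they started. The arm ended clear of everything.

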